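Tighten the dummy load on a transmitter test console

ROBOT

A 6-joint arm with a two-finger parallel gripper is mounted at the origin on the work surface. World frame = base frame: x ahead of the robot, y to its left, z up, the work surface at z = 0. Lengths are in m, angles in degrees, forces in N, time in s.
With the tool pointing down it reaches from about 0.375 to 0.9 m from the base axis. Payload 3.1 kg.
Tool frame: the origin (TCP) lies on the mounting face of the last link; the fingertips stand 173 mm ahead of it and the grasp point (between the pads) lies 155 mm ahead of it; z points along the fingers, y is the line along which they close (so a half turn about z gives the same grasp; the last joint's range is limited). The gripper opens to 85 mm and grips with 20 to 120 N. Pads are 22 mm wide; open, the fingers measure 114 mm over their backs; the gripper's body (76 mm by 85 mm) begins 54 mm behind the grasp point. The pads swing forward as they close: fully open they stand 13 mm farther back than shut.
Start: joints at [-82.019, 30.224, 82.088, -0, 67.689, -10.227], TCP at [0.195, -0.594, 0.405] pointing down, gripper open.
Joint ranges: [-176.69, 176.69], [-43.24, 126.21], [12.49, 139.97], [-82, 262], [0, 151.66], [-163.58, 163.58]. Speed limits (degrees/s): [159.86, 159.86, 180, 180, 180, 180].

INTERFACE

Orientations are given as a 3x3 rotation matrix whose columns are the frame's x, y, z axes.
In Python, from plant import monitor, vision, order, nets gives the robot as it stands.
- The arm moves only by the tool arm_command, never from a script. Its argument "steps" is a list of rows, each a list of 7 numbers: the turn, a rotation vector about the world's x, y, z in rad, then the shift along the world's x, y, z in m, then the closure in counts, from 0 (fully open) to 255 (shut). A call has 1 to 8 rows; each row shifts and turns the commanded pose from where the row before left it; what a row does not reach is not made up. A row lasts 1/8 s, in which the tool goes at most 62.5 mm and 10.7 degrees, less where a joint would pass 70% of its speed; a pose out of reach is approached as far as the arm can. A call is refused whole if a number of a shift passes 0.0625 or a number of a turn 0.188, either way. A call with a gripper value outside its range is refused whole. The fingers move at their own pace and stop on an object; "newtons" is the grip in N (left out, the last holds). Time passes only in rows, so rows that do not move let the fingers close. It gives the time, the measured TCP pose, the force, the opening and the grip force at its end, in the units of the state.
- monitor.state(): the state, without advancing time (a new reading comes with each control period).
- vision.grab_frame(name): name is "scene" or "top" or "wrist"; returns a dict with "pixels" (420x560x3 uint8, red, green, blue), "mtx" (3x3 intrinsics, pixels), "view" (4x4, takes a point from world to camera coordinates); the wrist camera has in their place "T_tool_cam" (4x4, takes a point from camera to tool coordinates, whose origin is the TCP and whose axes are the flange's). Camera axes: x right, y up, looking along -z (the intrinsics and any distortion apply to the point x, -y, -z); pixel columns grow to the right and rows downward; lengths in m; the calibration is good to about 2 mm. A picture is of the moment at which its call begins: read the wrist's pose just before it. There is no depth.
- order.sign_off(): hands the job in; it is judged then, once.
Trained networks look in the newest picture that a camera, given by its name, has taken for a name from the list of things; names that differ only in an ending like _2 or _b are one class to them, and where a whole thing is asked for, a point or a joint stands for the part that bears it (a point fixed in the world has none). Each returns a list of dicts, best first, with "conf" (0 to 1); they miss things now and then, are a little off and sometimes report something else, mostly with a low value. They report only what shows in the picture. A call takes as long as a camera call.
- nets.recognise(name, camera): "xy" ([column, row] in pixels, amid what is visible of it).
- nets.silhouettes(name, camera): "pixels" (420x560 bool, what is visible of it) and "xy" ([column, row] in pixels, amid what is visible of it).
- nets.tip_of(name, camera): "xy" ([column, row] in pixels: a listed point, or the origin of a listed thing).
The state is a dict: "clock": time; "q": joint angles; "joint_velocities": joint speeds; "joint_efforts": joint torques, N m; "tcp_pos": TCP position; "tool_rot": TCP orientation; "ft_force": force on the tool from outside, world axes, zero at the start; "moment": the same for the moment, N m; "gripper_width": finger opening in m; "grasp_force": force on a finger pad.
Only numpy, scipy, OpenCV 4.12 (cv2) and the standard library are available. Lean on these libraries where they do the work, as an engineer would, in place of code of your own. Each camera call takes 0.05 s, during which the arm holds its last target. There are 200 camera calls.

TASK

The black dummy load is pushed onto the port of the sloping test console, but its steel coupling nut is only started on the thread. Run the nut up clockwise with the gripper's fingers until it comes up finger-tight, no further; then nip it up with the larger of the two open-ended spanners until it comes up solid. Leave the nut tight, take the spanner off and lay it (do not drop it) flat back on its rest, and leave everything else on the bench where it is.

Things in the scene. Friction and masses are not known exactly. Their poses are not given: they have to be found in the camera images.
- nut_center (a point): centre of the captive steel hexagon coupling nut: 32 mm across flats, 37 across corners, 30 tall. z axis: the nut's axis, square to the sloping panel and out of it (30 degrees from vertical, leaning to the robot at console yaw 0); x axis: square to a flat, turns with the nut. The panel lies 35 mm below along -z, with a jack flange 44 mm square, 6 mm high; the display beside it stands 6 mm high
- nut: the same nut. Tightening is clockwise seen from outside (about -z). It starts 1.2 to 2.1 rad short of finger-tight: it runs freely at about 0.1 N m, takes 0.3 N m over the last 0.2 rad as the gasket is squeezed, and is then finger-tight; beyond, it needs 0.9 N m over 0.6 rad (the spanner's work), then stops solid. It does not move along its axis. Turned back, it runs free again
- load_top (a point): outer end of the black finned dummy load, on the nut's axis, 37 mm beyond the nut's centre: a fixed cylinder 30 mm across directly above the nut, thinner than the nut, which the fingers must straddle; same z axis
- seat (a joint): angle in rad by which the gasket is squeezed: 0 while the nut runs free, 0.2 when finger-tight
- nip (a joint): angle in rad turned beyond finger-tight: 0 at the start, 0.6 when the nut stops solid
- collar (a point): centre of the thin copper collar on the nut's outer face, on its axis, 17 mm beyond its centre; still while the nut runs free, turns with it once the gasket is met. Its x axis and the nut's line up (either way round) when the nut is hard up against it
- spanner_grip (a point): the larger open-ended spanner (blue grip, 200 mm long, 14 thick, 0.28 kg): point of its handle to grasp, 58 mm from the end, half-way up. x axis: along the handle to the jaws; z: square to its flat side, up. The handle is 20 mm wide from 58 mm behind to 80 mm ahead of this point; centre of mass about 45 mm ahead. Lies flat across the rest's strips at the start
- spanner_jaw (a point): middle of the larger spanner's jaws, 125 mm ahead of spanner_grip along its x axis (same axes). The slot is 33.6 mm wide, in line with the handle, open to +x; it reaches from 21 mm behind this point to 17 mm ahead, the last 7 mm flared. With the nut's centre here the jaws are fully on. The head is 57 mm wide
- spanner: the larger spanner itself; origin on its underside, below spanner_grip, same axes
- rest_center (a point): middle of the spanner rest, a fixed steel plate 230 mm (x) by 200 mm (y), at the tops of its two rubber strips (16 mm above the bench; plate 4 mm thick). Strips along y, 12 mm wide, at x = -76 and +36 mm. Spanners lie across them, jaws to +x, handle points near x = -40, y = +45 or -45 mm, either one in either lane
- small_spanner: bystander: the smaller open-ended spanner (24 mm slot, 180 mm long, blue grip) in the other lane of the rest, too small for this nut. Origin under its handle, 58 mm from the end, x axis to its jaws
- console: fixed test console: white sloping-front case, blue end cheeks, 280 mm wide (y), 219 deep (x), 120 high; origin under its middle; its panel looks to -x and up. Nut's centre at (-38, 0, 112) mm. Spare port with a red dust cap, 23 mm off the panel, 98 mm from the nut towards +y
- flux_bottle: bystander: small amber bottle, 38 mm across, 85 mm high; origin under its middle
- solder_spool: bystander: metal spool on end, 60 mm across, 44 mm high; origin under its middle
- screwdriver: bystander: screwdriver with orange handle, 170 mm long, lying; origin at its middle, on the bench
- tip_cleaner: bystander: dark steel cup, 68 mm across, 45 mm high; origin under its middle
- dut: bystander: aluminium box 100 x 60 x 28 mm in front of the console; origin under its middle

How it is judged (in metres and radians):
On the way, in this order (a step that is already met when the one before it is completed fails the run):
1. the nut is run up finger-tight by the fingers (value of joint seat above 0.15 rad), for 0.1 s.
2. the nut is nipped up solid (value of joint nip above 0.52 rad), for 0.1 s.
At the end, for the whole second after the job is handed in: Gasket squeezed (seat over 0.15 rad), nut nipped over 0.52 rad past finger-tight, backed off under 0.2 rad; the larger spanner still and flat (0.1 rad) on the rest, handle point within 100 mm of its middle in plan and 3 to 14 mm above the strips; bystanders within 40 mm of their start (value of joint seat above 0.15 rad and value of joint nip above 0.52 rad and angle between the x axis of nut_center and the x axis of collar, either way round below 0.2 rad and horizontal distance between spanner_grip and rest_center below 0.1 m and z of spanner_grip in the frame of rest_center between 0.003 and 0.014 m and (angle between spanner_grip's own z axis and vertical below 0.1 rad or angle between spanner_grip's own z axis and vertical above 3.04 rad) and linear speed of spanner below 0.02 m/s); the robot touches nothing.
It fails at once if the larger spanner is worked on the nut before the nut is finger-tight (contact force between spanner and nut above 3 N and value of joint seat below 0.12 rad).
It fails at once if the fingers force the nut more than 0.3 rad past finger-tight (contact force between the fingers and nut above 2 N and value of joint nip above 0.3 rad and contact force between spanner and nut below 0.1 N).
It fails at once if the spanner falls or is thrown (moves faster than 0.6 m/s with no finger on it) (linear speed of spanner above 0.6 m/s and contact force between the fingers and spanner below 0.05 N).
It fails at once if the small spanner is moved more than 40 mm (distance of small_spanner from where it was at the start of the episode above 0.04 m).
It fails at once if a bystander is moved more than 40 mm (distance of any of flux_bottle, solder_spool, screwdriver, tip_cleaner, dut from where it was at the start of the episode above 0.04 m).
It also fails if it takes over 72 s, if anything falls off the work surface, if the arm or the gripper's body presses on something with over 40 N, if the wrist force passes 120 N, or if a joint passes its speed limit or range.

## Working session

There is one attempt and no reset: what is moved stays moved. The work goes in short steps, Python scripts to look and compute and a tool call to move; the robot and the scene stay as the last step left them, time stands still between calls to the robot, and variables do not carry over. Pictures are saved under pics/ and viewed, at most 10 in all, crops included, and the job is handed in when it is done.

Besides the shell and the picture viewer there is one more tool, called after "Request:" as name([rows], argument=value, ...), one row to a line, values as JSON. arm_command: Moves the arm, as the interface text tells. Its arguments: {"type":"object","properties":{"steps":{"type":"array","items":{"type":"array","items":{"type":"number"}}},"newtons":{"type":"number"}},"required":["steps"]}

```bash
ls; mkdir -p pics; cat > h.py <<'E'
import numpy as np, cv2
from plant import monitor, vision, order, nets
def ray(f,xy,st=None):
    K=np.array(f["mtx"]); p=np.linalg.solve(K,[xy[0],xy[1],1.]); d=np.array([p[0],-p[1],-p[2]])
    if "view" in f: T=np.linalg.inv(np.array(f["view"]))
    else:
        W=np.eye(4); W[:3,:3]=st["tool_rot"]; W[:3,3]=st["tcp_pos"]; T=W@np.array(f["T_tool_cam"])
    d=T[:3,:3]@d; return T[:3,3], d/np.linalg.norm(d)
def proj(f,P,st=None):
    if "view" in f: V=np.array(f["view"])
    else:
        W=np.eye(4); W[:3,:3]=st["tool_rot"]; W[:3,3]=st["tcp_pos"]; V=np.linalg.inv(W@np.array(f["T_tool_cam"]))
    c=V[:3,:3]@np.array(P)+V[:3,3]; u=np.array(f["mtx"])@[c[0],-c[1],-c[2]]; return u[:2]/u[2]
def tri(rs):
    A=sum(np.eye(3)-np.outer(d,d) for o,d in rs); b=sum((np.eye(3)-np.outer(d,d))@o for o,d in rs); return np.linalg.solve(A,b)
def atz(r,z): return r[0]+r[1]*(z-r[0][2])/r[1][2]
def save(f,n): cv2.imwrite("pics/"+n,cv2.cvtColor(np.asarray(f["pixels"]),cv2.COLOR_RGB2BGR))
E
python3 - <<'E'
from h import *
np.set_printoptions(precision=4,suppress=True)
S=vision.grab_frame("scene"); T=vision.grab_frame("top"); save(S,"s0.png"); save(T,"t0.png")
for f,n in((S,"scene"),(T,"top")): print(n,f.keys(),ray(f,(280,210)))
for n in ["nut_center","load_top","collar","spanner_grip","spanner_jaw","rest_center","small_spanner","console","dut","flux_bottle","solder_spool","screwdriver","tip_cleaner"]:
    a=nets.tip_of(n,"scene"); b=nets.tip_of(n,"top")
    print(n,[(np.round(x["xy"]),round(x["conf"],2)) for x in a[:2]],[(np.round(x["xy"]),round(x["conf"],2)) for x in b[:2]])
    if a and b:
        ra,rb=ray(S,a[0]["xy"]),ray(T,b[0]["xy"]); p=tri([ra,rb]); print("   ",p, proj(S,p)-a[0]["xy"])
E
```

```text
pics
scene dict_keys(['pixels', 'mtx', 'view']) (array([1.1754, 0.6349, 0.8719]), array([-0.5737, -0.4893, -0.6569]))
top dict_keys(['pixels', 'mtx', 'view']) (array([0.3948, 0.0706, 1.3196]), array([ 0.0824, -0.0055, -0.9966]))
nut_center [(array([296., 258.]), 0.56)] [(array([225., 164.]), 0.52)]
    [0.6187 0.2107 0.1083] [0.4503 0.0236]
load_top [(array([295., 239.]), 0.55)] [(array([226., 163.]), 0.66), (array([231., 165.]), 0.52)]
    [0.6116 0.2008 0.1603] [0.2045 0.0108]
collar [(array([297., 247.]), 0.62)] [(array([227., 167.]), 0.57), (array([252., 261.]), 0.24)]
    [0.6072 0.2032 0.1325] [-0.3757 -0.0204]
spanner_grip [(array([220., 188.]), 0.94)] [(array([386., 220.]), 0.56)]
    [ 0.4709 -0.2329  0.0148] [-1.7256 -0.2606]
spanner_jaw [(array([193., 203.]), 0.81)] [(array([382., 180.]), 0.65)]
    [ 0.5862 -0.2256  0.0276] [-0.3167 -0.0506]
rest_center [(array([203., 184.]), 0.57)] [(array([400., 211.]), 0.93), (array([195., 264.]), 0.58)]
    [ 0.4981 -0.278   0.0232] [0.0999 0.0159]
small_spanner [(array([202., 178.]), 0.91)] [(array([416., 225.]), 0.93)]
    [ 0.4604 -0.3266  0.007 ] [0.17   0.0278]
console [(array([296., 293.]), 0.86)] [(array([220., 161.]), 0.84)]
    [0.6461 0.235  0.0162] [0.345  0.0194]
dut [(array([330., 224.]), 0.72)] [(array([250., 262.]), 0.89), (array([226., 166.]), 0.27)]
    [ 0.3571  0.1437 -0.006 ] [2.2232 0.0134]
flux_bottle [(array([372., 241.]), 0.85)] [(array([198., 269.]), 0.59), (array([384., 224.]), 0.28)]
    [ 0.3411  0.2873 -0.002 ] [ 4.2593 -0.1441]
solder_spool [(array([413., 310.]), 0.72)] [(array([137., 206.]), 0.96)]
    [0.5118 0.4786 0.019 ] [-2.3878 -0.0433]
screwdriver [(array([282., 212.]), 0.56)] [(array([302., 245.]), 0.81), (array([227., 165.]), 0.17)]
    [ 0.4072 -0.0029 -0.0089] [1.7462 0.0943]
tip_cleaner [(array([393., 275.]), 0.87), (array([221., 189.]), 0.22)] [(array([166., 236.]), 0.95)]
    [0.4289 0.3903 0.0058] [ 0.5915 -0.0048]
```

```bash
python3 - <<'E'
import cv2
a=cv2.imread("pics/s0.png");b=cv2.imread("pics/t0.png")
a=cv2.resize(a[120:420,130:480],(700,600));cv2.imwrite("pics/s0c.png",a)
b=cv2.resize(b[100:310,110:450],None,fx=2.3,fy=2.3,interpolation=cv2.INTER_CUBIC);cv2.imwrite("pics/t0c.png",b)
E
```

```text
(no output)
```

View pics/s0c.png

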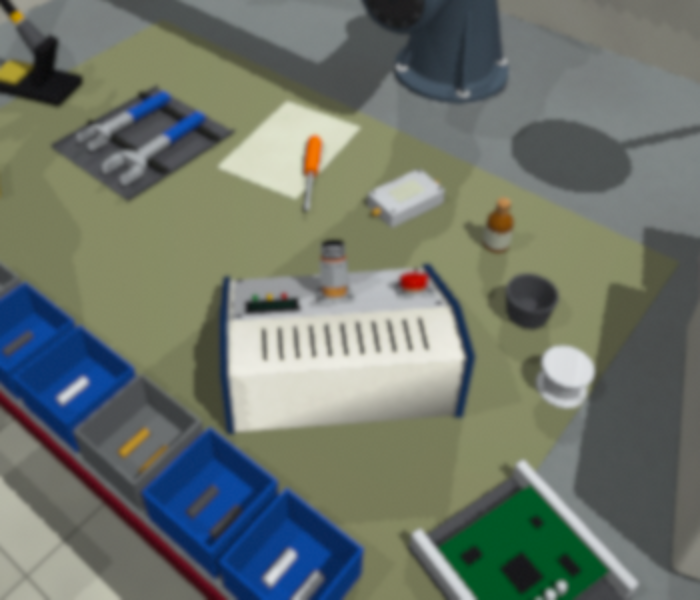

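View pics/t0c.png

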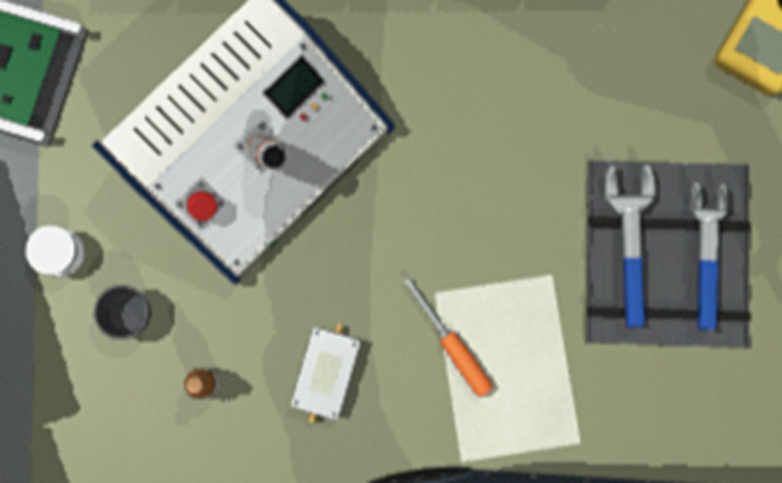

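The scene view shows the console in the centre, with the rest at upper left. In the top crop the rest is at right, with the larger spanner in the left (+y) lane. The nut and load are near crop (268,155) and the red cap near (202,206). The console is yawed about 45°.

```bash
cat >> h.py <<'E'
np.set_printoptions(precision=4,suppress=True)
def Rn(yaw,roll=0):
    "tool rotation with z=-n; roll about tool z; at roll 0 tool x = console -y..: y axis = down-slope"
    c,s=np.cos(yaw),np.sin(yaw); n=np.array([-.5*c,-.5*s,np.cos(np.pi/6)])
    return n
E
python3 - <<'E'
from h import *
S=vision.grab_frame("scene"); T=vision.grab_frame("top"); s=monitor.state()
for k in s: print(k,np.array(s[k]))
F=lambda f:cv2.cvtColor(np.asarray(f["pixels"]),cv2.COLOR_RGB2HSV)
def red(f):
    p=np.asarray(f["pixels"]).astype(int); m=((p[...,0]>130)&(p[...,1]<70)&(p[...,2]<70)).astype(np.uint8)
    n,l,st,c=cv2.connectedComponentsWithStats(m); i=1+np.argmax(st[1:,4]); print(c[i],st[i]); return c[i]
a,b=red(S),red(T); p=tri([ray(S,a),ray(T,b)]); print("cap",p, atz(ray(T,b),.1))
g=lambda x,y:(x/2.3+110,y/2.3+100)
A,B=[atz(ray(T,g(*q)),.05) for q in((236,281),(392,130))]; d=A-B; print("edge yaw",np.degrees(np.arctan2(-d[0],d[1])),A,B)
A,B=[atz(ray(T,g(*q)),.12) for q in((97,145),(250,0))]; d=A-B; print("back edge yaw",np.degrees(np.arctan2(-d[0],d[1])))
n=np.array([.6187,.2107,.1083]);d=p-n;print("cap yaw",np.degrees(np.arctan2(-d[0],d[1])),np.linalg.norm(d))
E
```

```text
clock 1.5
q [-82.0188  30.2242  82.0875  -0.0003  67.6884 -10.2269]
joint_velocities [ 0.045  -0.0057  0.025  -0.0378 -0.0112 -0.1345]
joint_efforts [  0.0002 -44.2312 -17.8416  -0.0002   0.0008   0.    ]
tcp_pos [ 0.1953 -0.5937  0.4047]
tool_rot [[ 0.9499  0.3125 -0.    ]
 [ 0.3125 -0.9499 -0.    ]
 [-0.     -0.     -1.    ]]
ft_force [-0.2826  1.0914 -0.5416]
moment [ 0.0263 -0.0127 -0.0322]
grasp_force 0.0
gripper_width 0.08552554313572827
[337.0706 260.1882] [331 257  13   8  85]
[197.4118 188.9832] [192 183  12  13 119]
cap [0.5532 0.2865 0.0968] [0.5529 0.2858 0.1   ]
edge yaw 44.262478876638234 [0.4663 0.2511 0.05  ] [0.6506 0.0619 0.05  ]
back edge yaw 44.24137877561124
cap yaw 40.807648202559974 0.10084789175808812
```

```bash
cat >> h.py <<'E'
from scipy.spatial.transform import Rotation as Ro
def basis(yaw=44.3):
    c,s=np.cos(np.radians(yaw)),np.sin(np.radians(yaw)); k=np.cos(np.pi/6)
    return np.array([k*c,k*s,.5]),np.array([-s,c,0.]),np.array([-.5*c,-.5*s,k])   # v upslope,u horiz,n
def Rt(a,yaw=44.3):
    "tool pointing along -n, tool y at angle a (deg) from upslope towards u"
    v,u,n=basis(yaw); a=np.radians(a); y=np.cos(a)*v+np.sin(a)*u; z=-n; return np.c_[np.cross(y,z),y,z]
def plan(P,R,N,R0=None,p0=None):
    s=monitor.state(); R0=np.array(s["tool_rot"]) if R0 is None else R0; p0=np.array(s["tcp_pos"]) if p0 is None else p0
    rv=Ro.from_matrix(R@R0.T).as_rotvec(); d=np.array(P)-p0
    print("per row rot",np.round(rv/N,4),"shift",np.round(d/N,5),"| total rot deg %.2f"%np.degrees(np.linalg.norm(rv)),"dist",np.round(np.linalg.norm(d),4))
def st():
    s=monitor.state(); print("t",round(s["clock"],2),"q",np.round(s["q"],1),"tcp",np.array(s["tcp_pos"]),"F",np.array(s["ft_force"]),"M",np.array(s["moment"]),"w",round(s["gripper_width"],4),round(s["grasp_force"],1)); return s
E
python3 - <<'E'
from h import *
nut=np.array([.617,.210,.112]); n=basis()[2]
for a in (30,40): plan(nut+.3*n,Rt(a),16)
f=vision.grab_frame("wrist"); print(f["T_tool_cam"],f["mtx"])
E
```

```text
per row rot [-0.0208 -0.038   0.1547] shift [ 0.0197  0.0437 -0.0021] | total rot deg 147.28 dist 0.767
per row rot [-0.0251 -0.0376  0.1651] shift [ 0.0197  0.0437 -0.0021] | total rot deg 156.92 dist 0.767
[[ 0.0009  0.9511  0.309   0.0802]
 [ 1.     -0.001   0.0001  0.0001]
 [ 0.0004  0.309  -0.9511  0.0306]
 [ 0.      0.      0.      1.    ]] [[336.6153   0.     279.527 ]
 [  0.     336.6153 208.9195]
 [  0.       0.       1.    ]]
```

Request:
arm_command([
  [-0.021, -0.038, 0.155, 0.02, 0.044, 0, 0],
  [-0.021, -0.038, 0.155, 0.02, 0.044, 0, 0],
  [-0.021, -0.038, 0.155, 0.02, 0.044, 0, 0],
  [-0.021, -0.038, 0.155, 0.02, 0.044, 0, 0],
  [-0.021, -0.038, 0.155, 0.02, 0.044, 0, 0],
  [-0.021, -0.038, 0.155, 0.02, 0.044, 0, 0],
  [-0.021, -0.038, 0.155, 0.02, 0.044, 0, 0],
  [-0.021, -0.038, 0.155, 0.02, 0.044, 0, 0],
])

```text
clock: 2.55
tcp_pos: [0.3558, -0.2403, 0.405]
tool_rot: [[-0.01, 0.948, 0.319], [0.999, -0.003, 0.039], [0.037, 0.319, -0.947]]
ft_force: [0.3, 0.1, 0.2]
gripper_width: 0.0854
grasp_force: 0.0
```

Request:
arm_command([
  [-0.021, -0.038, 0.155, 0.02, 0.044, 0, 0],
  [-0.021, -0.038, 0.155, 0.02, 0.044, 0, 0],
  [-0.021, -0.038, 0.155, 0.02, 0.044, 0, 0],
  [-0.021, -0.038, 0.155, 0.02, 0.044, -0.005, 0],
  [-0.021, -0.038, 0.155, 0.02, 0.044, -0.005, 0],
  [-0.021, -0.038, 0.155, 0.02, 0.044, -0.005, 0],
  [-0.021, -0.038, 0.155, 0.02, 0.044, -0.01, 0],
  [-0.021, -0.038, 0.155, 0.02, 0.044, -0.01, 0],
])

```text
clock: 3.55
tcp_pos: [0.516, 0.1119, 0.3697]
tool_rot: [[-0.917, 0.177, 0.359], [0.308, 0.885, 0.35], [-0.255, 0.431, -0.865]]
ft_force: [0.7, -0.8, -0.0]
gripper_width: 0.0856
grasp_force: 0.0
```

```bash
python3 - <<'E'
from h import *
s=st(); f=vision.grab_frame("wrist")
nut=np.array([.617,.210,.112]); n=basis()[2]
for k in ["nut_center","load_top","collar"]:
    print(k,[(np.round(x["xy"],1),round(x["conf"],2)) for x in nets.tip_of(k,"wrist")[:2]])
print(proj(f,nut,s),proj(f,nut+.037*n,s)); plan(nut+.3*n,Rt(30),1)
im=cv2.cvtColor(np.asarray(f["pixels"]),cv2.COLOR_RGB2BGR)
cv2.imwrite("pics/w1.png",im)
E
```

```text
t 3.55 q [  -5.2   23.5  106.1   39.6   36.7 -109.5] tcp [0.516  0.1119 0.3697] F [ 0.684  -0.7774 -0.0383] M [-0.1989  0.1522 -0.0272] w 0.0856 0.0
nut_center [(array([270.8, 194.1]), 0.76)]
load_top [(array([267.7, 210.9]), 0.93)]
collar []
[270.7258 196.969 ] [269.5221 211.3938]
per row rot [ 0.002   0.0017 -0.0059] shift [-0.0057 -0.0059  0.0024] | total rot deg 0.37 dist 0.0085
```

View pics/w1.png

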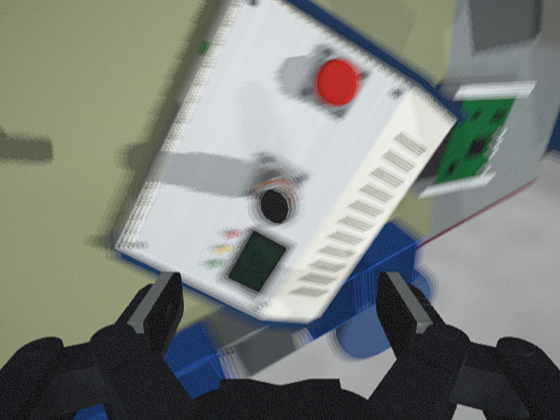

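The panel shows the load top at (272,207), the cap at (337,82) and the display at (257,262). The nut estimate reprojects within 3 px. I'll close in and look for the flats.

Request:
arm_command([
  [0.002, 0.002, -0.006, 0.0, -0.001, -0.01, 0],
  [0, 0, 0, 0.0062, 0.006, -0.0175, 0],
  [0, 0, 0, 0.0062, 0.006, -0.0175, 0],
  [0, 0, 0, 0, 0, 0, 0],
  [0, 0, 0, 0, 0, 0, 0],
])

```text
clock: 4.38
tcp_pos: [0.5276, 0.1205, 0.325]
tool_rot: [[-0.914, 0.19, 0.359], [0.32, 0.881, 0.348], [-0.25, 0.433, -0.866]]
ft_force: [0.1, 0.8, -0.1]
gripper_width: 0.0855
grasp_force: 0.0
```

```bash
python3 - <<'E'
from h import *
s=st(); f=vision.grab_frame("wrist")
nut=np.array([.617,.210,.112]); v,u,n=basis()
for k in ["nut_center","load_top","collar"]:
    print(k,[(np.round(x["xy"],1),round(x["conf"],2)) for x in nets.tip_of(k,"wrist")[:2]])
print(proj(f,nut,s),proj(f,nut+.037*n,s),proj(f,nut+.017*n,s)); plan(nut+.24*n,Rt(30),1)
im=cv2.cvtColor(np.asarray(f["pixels"]),cv2.COLOR_RGB2BGR)
c=proj(f,nut+.015*n,s); x,y=int(c[0]),int(c[1]); x0,y0=x-50,y-42
cr=cv2.resize(im[y0:y0+75,x0:x0+100],None,fx=8,fy=8,interpolation=cv2.INTER_CUBIC)
cv2.imwrite("pics/w2.png",cr); print(x0,y0)
E
```

```text
t 4.38 q [  -4.    28.7  106.6   45.    31.8 -114.3] tcp [0.5276 0.1205 0.325 ] F [ 0.1274  0.8031 -0.1129] M [-0.1929  0.1873  0.0541] w 0.0855 0.0
nut_center [(array([281.5, 218.1]), 0.66)]
load_top [(array([281.4, 242.2]), 0.91), (array([262.1, 167.2]), 0.66)]
collar []
[283.93   219.8329] [284.7242 241.6002] [284.2625 228.9459]
per row rot [-0.0001  0.0015  0.0022] shift [ 0.0034  0.0052 -0.0056] | total rot deg 0.15 dist 0.0083
234 185
```

View pics/w2.png

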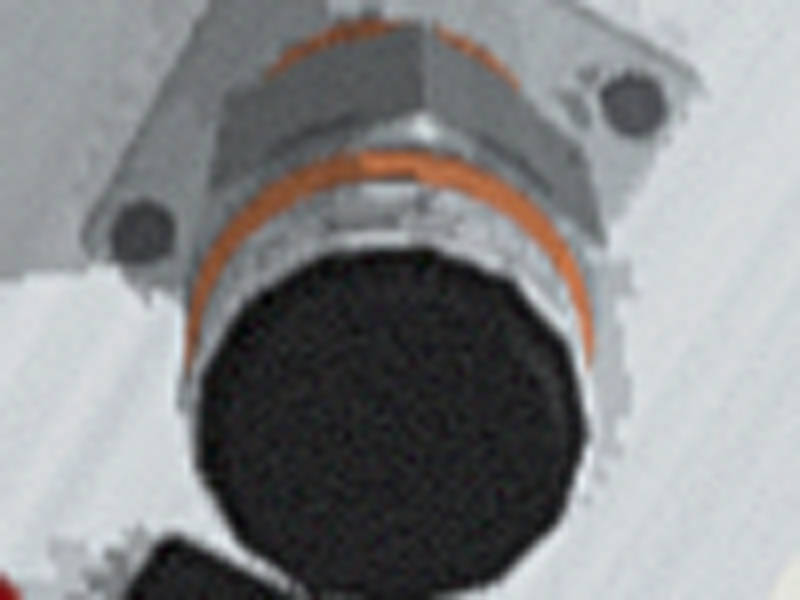

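The crop shows nut corners at about (425,115), (212,190) and (603,243). I'll fit the nut's angle and centre to them.

```bash
python3 - <<'E'
from h import *
from scipy.optimize import least_squares
s=st(); f=vision.grab_frame("wrist"); v,u,n=basis(); nut=np.array([.617,.210,.112])
px=lambda x,y:np.array([234+(x+.5)/8-.5,185+(y+.5)/8-.5])
obs=[(425,115,15,1),(212,190,15,2),(603,243,15,0)]
tp=px(392,425)
def res(p,full=False):
    c=nut+p[1]*u+p[2]*v; r=[]
    for x,y,h,k in obs:
        a=p[0]+k*np.pi/3; r+=list(proj(f,c+h*1e-3*n+.0185*(np.cos(a)*v+np.sin(a)*u),s)-px(x,y))
    r+=list(proj(f,c+.037*n,s)-tp)
    return np.array(r)
best=min((least_squares(res,[a,0,0],x_scale=[1,.01,.01]) for a in np.arange(0,2*np.pi,.3)),key=lambda r:r.cost)
p=best.x;print("corner ang",np.degrees(p[0])%60,"offs",p[1:],best.cost,best.fun)
c=nut+p[1]*u+p[2]*v;print("nut",c)
fl=(np.degrees(p[0])+30)%60;print("flat normals at",fl,fl+60,"tool y at 30")
R=np.array(s["tool_rot"]);print("tool y a:",np.degrees(np.arctan2(R[:,1]@u,R[:,1]@v)))
E
```

```text
t 4.58 q [  -3.9   28.6  106.6   45.    31.8 -114.3] tcp [0.5277 0.121  0.3254] F [ 0.0138  0.0299 -1.2951] M [-0.0769  0.1616  0.0538] w 0.0853 0.0
corner ang 51.51735558272539 offs [ 0.0011 -0.0011] 1.7358234763477236 [ 0.0656 -1.1749 -0.6987 -0.1728  0.5431  0.2438  0.0857  1.0988]
nut [0.6155 0.2101 0.1114]
flat normals at 21.5173555827254 81.5173555827254 tool y at 30
tool y a: 29.915170367228942
```

Request:
arm_command([
  [0.053, 0.052, -0.128, -0.0007, 0.0028, 0.0009, 0],
  [0, 0, 0, 0, 0, 0, 0],
  [0, 0, 0, 0.0113, 0.011, -0.0274, 0],
  [0, 0, 0, 0.0113, 0.011, -0.0274, 0],
  [0, 0, 0, 0.0113, 0.011, -0.0274, 0],
  [0, 0, 0, 0, 0, 0, 0],
  [0, 0, 0, 0, 0, 0, 0],
], newtons=40)

```text
clock: 5.5
tcp_pos: [0.5608, 0.157, 0.244]
tool_rot: [[-0.877, 0.321, 0.359], [0.444, 0.825, 0.349], [-0.184, 0.465, -0.866]]
ft_force: [-1.2, 1.0, -0.4]
gripper_width: 0.0855
grasp_force: 0.0
```

```bash
cat >> h.py <<'E'
NUT=np.array([.6157,.2103,.1117])
def nf():
    s=st(); v,u,n=basis(); R=np.array(s["tool_rot"]); d=np.array(s["tcp_pos"])-NUT
    print("tool y a %.1f"%np.degrees(np.arctan2(R[:,1]@u,R[:,1]@v)),"tilt err deg %.2f"%np.degrees(np.arccos(-R[:,2]@n)),"d in v,u,n",np.array([d@v,d@u,d@n]),"Mn %.3f"%(np.array(s["moment"])@n),"F vun",np.array(s["ft_force"])@np.c_[v,u,n]); return s
E
python3 -c "
from h import *
nf()"
```

```text
t 5.5 q [   0.3   39.   103.6   55.4   24.9 -114.1] tcp [0.5608 0.157  0.244 ] F [-1.1662  0.9754 -0.3689] M [-0.1685  0.1325  0.0334] w 0.0855 0.0
tool y a 21.5 tilt err deg 0.05 d in v,u,n [-0.0001  0.0002  0.1529] Mn 0.043 F vun [-0.3172  1.5126 -0.2428]
```

Close on the nut.

Request:
arm_command([
  [0, 0, 0, 0, 0, 0, 255],
  [0, 0, 0, 0, 0, 0, 255],
  [0, 0, 0, 0, 0, 0, 255],
  [0, 0, 0, 0, 0, 0, 255],
  [0, 0, 0, 0, 0, 0, 255],
  [0, 0, 0, 0, 0, 0, 255],
], newtons=40)

```text
clock: 6.25
tcp_pos: [0.5603, 0.1559, 0.2438]
tool_rot: [[-0.876, 0.322, 0.359], [0.446, 0.825, 0.346], [-0.185, 0.463, -0.867]]
ft_force: [-4.0, -6.3, 5.4]
gripper_width: 0.0319
grasp_force: 42.1
```

```bash
python3 -c "
from h import *
nf()"
```

```text
t 6.25 q [   0.2   39.   103.7   55.3   24.8 -114.1] tcp [0.5603 0.1559 0.2438] F [-3.9534 -6.3373  5.3516] M [-0.8047  0.4696 -0.1295] w 0.0319 42.1
tool y a 21.4 tilt err deg 0.18 d in v,u,n [-0.0012 -0.0003  0.1532] Mn 0.012 F vun [-3.6076 -1.7745  8.2624]
```

Request:
arm_command([
  [0.0537, 0.0524, -0.13, -0.0004, -0.0011, -0.0006, 255],
  [0.0537, 0.0524, -0.13, 0, 0, 0, 255],
  [0.0537, 0.0524, -0.13, 0, 0, 0, 255],
  [0.0537, 0.0524, -0.13, 0, 0, 0, 255],
  [0.0537, 0.0524, -0.13, 0, 0, 0, 255],
  [0.0537, 0.0524, -0.13, 0, 0, 0, 255],
])

```text
clock: 7.0
tcp_pos: [0.5599, 0.1551, 0.2434]
tool_rot: [[-0.288, 0.888, 0.358], [0.924, 0.159, 0.347], [0.251, 0.431, -0.867]]
ft_force: [-4.2, -5.6, 5.0]
gripper_width: 0.0317
grasp_force: 42.2
```

```bash
python3 -c "
from h import *
nf()"
```

```text
t 7.0 q [  0.2  39.  103.8  55.5  24.8 -62.5] tcp [0.5599 0.1551 0.2434] F [-4.1663 -5.6014  4.9674] M [-0.6747  0.4085  0.0209] w 0.0317 42.2
tool y a -30.4 tilt err deg 0.14 d in v,u,n [-0.0021 -0.0005  0.1532] Mn 0.117 F vun [-3.4866 -1.0991  7.7489]
```

Request:
arm_command([
  [0.0358, 0.0349, -0.0866, -0.0006, -0.0006, -0.0005, 255],
  [0.0358, 0.0349, -0.0866, 0, 0, 0, 255],
  [0.0358, 0.0349, -0.0866, 0, 0, 0, 255],
])

```text
clock: 7.38
tcp_pos: [0.5596, 0.1549, 0.2432]
tool_rot: [[-0.014, 0.933, 0.359], [0.93, -0.119, 0.348], [0.368, 0.339, -0.866]]
ft_force: [-3.4, -3.8, 6.1]
gripper_width: 0.0317
grasp_force: 42.2
```

```bash
python3 -c "
from h import *
nf()"
```

```text
t 7.38 q [  0.1  39.  103.9  55.8  24.8 -45.7] tcp [0.5596 0.1549 0.2432] F [-3.439  -3.8422  6.0863] M [-0.3671  0.3113  0.0942] w 0.0317 42.2
tool y a -47.5 tilt err deg 0.09 d in v,u,n [-0.0026 -0.0005  0.1533] Mn 0.104 F vun [-1.4123 -0.348   7.8433]
```

Request:
arm_command([
  [0.0358, 0.0349, -0.0866, -0.0003, -0.0003, -0.0002, 255],
  [0.0358, 0.0349, -0.0866, 0, 0, 0, 255],
])

```text
clock: 7.62
tcp_pos: [0.5594, 0.1548, 0.243]
tool_rot: [[0.171, 0.918, 0.359], [0.887, -0.302, 0.349], [0.428, 0.259, -0.866]]
ft_force: [-3.2, -3.4, 5.0]
gripper_width: 0.0316
grasp_force: 42.1
```

```bash
python3 -c "
from h import *
nf()"
```

```text
t 7.62 q [  0.1  39.  103.9  55.9  24.9 -34.4] tcp [0.5594 0.1548 0.243 ] F [-3.1981 -3.3929  5.0319] M [-0.2955  0.302   0.103 ] w 0.0316 42.1
tool y a -59.0 tilt err deg 0.06 d in v,u,n [-0.0028 -0.0004  0.1533] Mn 0.090 F vun [-1.5185 -0.1947  6.687 ]
```

Request:
arm_command([
  [0.0358, 0.0349, -0.0866, 0, 0, 0, 255],
  [0.0358, 0.0349, -0.0866, 0, 0, 0, 255],
])

```text
clock: 7.88
tcp_pos: [0.5593, 0.1548, 0.243]
tool_rot: [[0.349, 0.866, 0.358], [0.811, -0.47, 0.349], [0.47, 0.169, -0.866]]
ft_force: [-2.9, -2.2, 5.6]
gripper_width: 0.0317
grasp_force: 42.1
```

```bash
python3 -c "
from h import *
nf()"
```

```text
t 7.88 q [  0.1  39.  103.9  55.8  24.9 -23. ] tcp [0.5593 0.1548 0.243 ] F [-2.9206 -2.1973  5.5752] M [-0.379   0.21    0.3102] w 0.0317 42.1
tool y a -70.3 tilt err deg 0.04 d in v,u,n [-0.0029 -0.0003  0.1533] Mn 0.331 F vun [-0.3516  0.4673  6.6407]
```

Request:
arm_command([
  [0.0286, 0.0279, -0.0693, 0, 0, 0, 255],
  [0, 0, 0, 0, 0, 0, 255],
])

```text
clock: 8.12
tcp_pos: [0.5593, 0.1549, 0.243]
tool_rot: [[0.413, 0.838, 0.358], [0.773, -0.53, 0.348], [0.481, 0.133, -0.866]]
ft_force: [-3.3, -2.6, 5.9]
gripper_width: 0.0315
grasp_force: 42.2
```

```bash
python3 -c "
from h import *
nf()"
```

```text
t 8.12 q [  0.1  39.  103.9  55.8  24.9 -18.6] tcp [0.5593 0.1549 0.243 ] F [-3.3431 -2.5681  5.8695] M [-0.4994  0.102   0.5824] w 0.0315 42.2
tool y a -74.6 tilt err deg 0.05 d in v,u,n [-0.0028 -0.0002  0.1533] Mn 0.647 F vun [-0.6907  0.4969  7.1762]
```

Moment has risen to 0.65 N m with no further turn, so the nut is finger-tight. I'll release, back off, and go to look at the rest.

Request:
arm_command([
  [0, 0, 0, 0, 0, 0, 0],
  [0, 0, 0, 0, 0, 0, 0],
  [0, 0, 0, 0, 0, 0, 0],
  [0, 0, 0, 0, 0, 0, 0],
  [0, 0, 0, -0.0107, -0.0105, 0.026, 0],
  [0, 0, 0, -0.0107, -0.0105, 0.026, 0],
  [0, 0, 0, -0.0107, -0.0105, 0.026, 0],
])

```text
clock: 9.0
tcp_pos: [0.5271, 0.1233, 0.3207]
tool_rot: [[0.416, 0.836, 0.357], [0.771, -0.533, 0.349], [0.482, 0.13, -0.867]]
ft_force: [0.1, 0.1, -0.3]
gripper_width: 0.0853
grasp_force: 0.0
```

```bash
python3 - <<'E'
from h import *
nf(); a=np.radians(3.6); x=np.array([np.cos(a),np.sin(a),0]); z=np.array([0,0,-1.]); R=np.c_[x,np.cross(z,x),z]
plan([.455,-.235,.32],R,7)
E
```

```text
t 9.0 q [ -3.7  29.1 106.7  45.5  31.3 -10. ] tcp [0.5271 0.1233 0.3207] F [ 0.0869  0.1401 -0.3374] M [-0.187   0.1251 -0.0549] w 0.0853 0.0
tool y a -74.9 tilt err deg 0.06 d in v,u,n [-0.003  -0.0004  0.243 ] Mn -0.024 F vun [-0.0301  0.0396 -0.3722]
per row rot [-0.0219  0.0745 -0.1359] shift [-0.0103 -0.0512 -0.0001] | total rot deg 62.79 dist 0.3655
```

Request:
arm_command([
  [-0.022, 0.0745, -0.136, -0.01, -0.051, 0, 0],
  [-0.022, 0.0745, -0.136, -0.01, -0.051, 0, 0],
  [-0.022, 0.0745, -0.136, -0.01, -0.051, 0, 0],
  [-0.022, 0.0745, -0.136, -0.01, -0.051, 0, 0],
  [-0.022, 0.0745, -0.136, -0.01, -0.051, 0, 0],
  [-0.022, 0.0745, -0.136, -0.01, -0.051, 0, 0],
  [-0.022, 0.0745, -0.136, -0.01, -0.051, 0, 0],
  [0, 0, 0, 0, 0, 0, 0],
])

```text
clock: 10.0
tcp_pos: [0.4577, -0.2369, 0.3203]
tool_rot: [[0.998, 0.058, 0.002], [0.058, -0.998, -0.003], [0.002, 0.003, -1.0]]
ft_force: [0.3, 0.5, -1.9]
gripper_width: 0.085
grasp_force: 0.0
```

```bash
python3 - <<'E'
from h import *
s=st(); f=vision.grab_frame("wrist"); save(f,"w3.png"); print(np.array(s["tool_rot"]))
for k in ["spanner_grip","spanner_jaw","spanner","small_spanner","rest_center"]:
    r=nets.tip_of(k,"wrist")[:2]
    for x in r: print(k,np.round(x["xy"],1),round(x["conf"],2),atz(ray(f,x["xy"],s),.023 if k!="rest_center" else .016))
for nm in ("spanner","small_spanner"):
    for m in nets.silhouettes(nm,"wrist")[:2]:
        M=np.asarray(m["pixels"]).astype(np.uint8); ys,xs=np.nonzero(M); P=np.array([atz(ray(f,(x,y),s),.03)[:2] for x,y in zip(xs[::7],ys[::7])])
        vx,vy,x0,y0=cv2.fitLine(P.astype(np.float32),cv2.DIST_L2,0,.001,.001).ravel(); print(nm,round(m["conf"],2),len(xs),"az",np.degrees(np.arctan2(vy,vx)),x0,y0,P.min(0),P.max(0))
E
```

```text
t 10.0 q [-39.8  29.  102.5  -0.1  48.3  47. ] tcp [ 0.4577 -0.2369  0.3203] F [ 0.2814  0.5038 -1.8802] M [0.0015 0.0391 0.0382] w 0.085 0.0
[[ 0.9983  0.0581  0.0019]
 [ 0.0581 -0.9983 -0.0032]
 [ 0.0017  0.0033 -1.    ]]
spanner_grip [277.4 188.2] 0.76 [ 0.4695 -0.2353  0.023 ]
spanner [275.7 188.9] 0.74 [ 0.4688 -0.234   0.023 ]
small_spanner [384.8 200.4] 0.77 [ 0.4643 -0.3246  0.023 ]
rest_center [337.4 152.5] 0.96 [ 0.5003 -0.2823  0.016 ]
spanner 0.56 8102 az 0.49879786 0.52560955 -0.23309322 [ 0.4123 -0.2608] [ 0.6036 -0.2035]
small_spanner 0.9 7175 az -3.0005457 0.50849223 -0.32484046 [ 0.4084 -0.35  ] [ 0.5866 -0.3053]
```

View pics/w3.png

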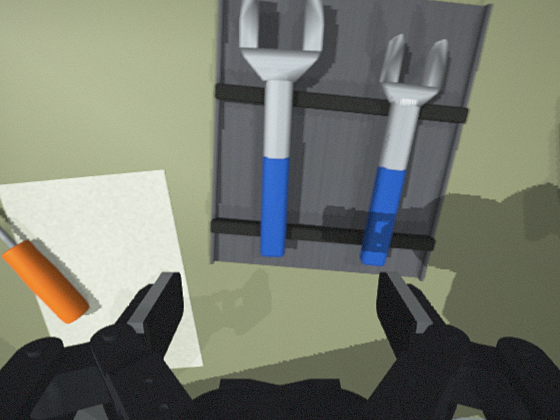

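The larger spanner lies at left: handle end (273,254), neck (280,85), jaws open at (282,15). The small spanner is at right.

```bash
python3 - <<'E'
from h import *
s=st(); f=vision.grab_frame("wrist"); im=np.asarray(f["pixels"]).astype(int)
m=((im[...,2]>120)&(im[...,0]<90)&(im[...,2]-im[...,0]>70)); m[:, :200]=0; m[:,330:]=0; m[265:]=0
g=(im.min(2)>125)&(im.max(2)-im.min(2)<25); g[:, :235]=0; g[:,330:]=0
P=[]
for y in range(90,255,4):
    r=np.nonzero((m|g)[y])[0]
    if len(r)>15: P.append([*atz(ray(f,((r.min()+r.max())/2,y),s),.030)[:2],np.ptp(r)])
P=np.array(P); k=np.polyfit(P[:,0],P[:,1],1); print("az",np.degrees(np.arctan(k[0])),"y at .470",np.polyval(k,.47),"resid",np.std(P[:,1]-np.polyval(k,P[:,0])),P[::6])
ys,xs=np.nonzero(m); y=ys.max(); e=atz(ray(f,(xs[ys==y].mean(),y),s),.030); print("end",e,"grip",e[:2]+.058*np.array([1,k[0]]))
E
```

```text
t 10.4 q [-39.4  28.9 102.7  -0.   48.3  46.9] tcp [ 0.4576 -0.2323  0.3201] F [0.5533 0.9268 0.2655] M [-0.0094 -0.0633  0.0027] w 0.0856 0.0
az 0.9132992167992393 y at .470 -0.23352918426128025 resid 0.0001715182201075169 [[ 0.5446 -0.2324 25.    ]
 [ 0.5277 -0.2325 24.    ]
 [ 0.5102 -0.233  24.    ]
 [ 0.4918 -0.2331 25.    ]
 [ 0.4727 -0.2336 25.    ]
 [ 0.4526 -0.2338 24.    ]
 [ 0.4316 -0.234  23.    ]]
end [ 0.4117 -0.2382  0.03  ] grip [ 0.4697 -0.2373]
```

Request:
arm_command([
  [0, 0, -0.0425, 0.0124, -0.0012, 0, 0],
  [0, 0, 0, 0, 0, -0.046, 0],
  [0, 0, 0, 0, 0, -0.046, 0],
  [0, 0, 0, 0, 0, -0.035, 0],
  [0, 0, 0, 0, 0, -0.011, 0],
  [0, 0, 0, 0, 0, 0, 0],
  [0, 0, 0, 0, 0, 0, 0],
], newtons=80)

```text
clock: 11.32
tcp_pos: [0.4704, -0.2348, 0.1834]
tool_rot: [[1.0, 0.021, 0.002], [0.021, -1.0, -0.002], [0.002, 0.002, -1.0]]
ft_force: [-0.1, -0.5, -0.3]
gripper_width: 0.0852
grasp_force: 0.0
```

```bash
python3 - <<'E'
from h import *
s=st(); R=np.array(s["tool_rot"]);print(R)
f=vision.grab_frame("wrist"); d=np.array([np.cos(.0159),np.sin(.0159),0])
print(proj(f,[.595,-.2315,.03],s), [(x["xy"],x["conf"]) for x in nets.tip_of("spanner_jaw","wrist")[:2]])
E
```

```text
t 11.32 q [-38.7  43.6 104.8  -0.1  31.4  50.2] tcp [ 0.4704 -0.2348  0.1834] F [-0.1278 -0.4504 -0.3405] M [ 0.0266 -0.0116  0.0243] w 0.0852 0.0
[[ 0.9998  0.0205  0.0019]
 [ 0.0205 -0.9998 -0.0025]
 [ 0.0019  0.0025 -1.    ]]
[276.6286 -51.5704] []
```

Request:
arm_command([
  [0, 0, -0.004, 0, 0.0012, -0.001, 0],
  [0, 0, 0, 0, 0, 0, 255],
  [0, 0, 0, 0, 0, 0, 255],
  [0, 0, 0, 0, 0, 0, 255],
  [0, 0, 0, 0, 0, 0, 255],
  [0, 0, 0, 0, 0, 0, 255],
  [0, 0, 0, 0, 0, 0, 255],
  [0, 0, 0, 0, 0, 0, 255],
], newtons=100)

```text
clock: 12.42
tcp_pos: [0.4699, -0.2334, 0.1814]
tool_rot: [[1.0, 0.016, 0.0], [0.016, -1.0, -0.001], [0.0, 0.001, -1.0]]
ft_force: [-1.2, 0.1, 5.7]
gripper_width: 0.0183
grasp_force: 98.1
```

```bash
python3 - <<'E'
from h import *
s=st(); R=np.array(s["tool_rot"]);print(R)
E
```

```text
t 12.43 q [-38.6  43.8 104.9  -0.1  31.2  50.5] tcp [ 0.4699 -0.2334  0.1814] F [-1.2351  0.1364  5.6543] M [-0.062   0.1156 -0.1253] w 0.0183 98.1
[[ 0.9999  0.016   0.0002]
 [ 0.016  -0.9999 -0.0011]
 [ 0.0002  0.0011 -1.    ]]
```

```bash
cat >> h.py <<'E'
_v,_u,_n=basis()
NUT2=NUT-.0029*_v-.0003*_u
OFF=.1584-.003   # TCP above spanner mid, less: hold spanner 3 mm above nut centre  -> see sp()
def dirv(b): b=np.radians(b); return np.cos(b)*_v+np.sin(b)*_u
def sp(b,back,up):
    "TCP pose with spanner on x-dir b(deg), jaw back by 'back', spanner mid 'up' above nut centre"
    return NUT2-(.125+back)*dirv(b)+(.1584+up)*_n, Rt(b-90)
def spf(b):
    s=st(); R=np.array(s["tool_rot"]); p=np.array(s["tcp_pos"]); d=p-NUT2; x=dirv(b); y=np.cross(_n,x)
    M=np.array(s["moment"]); F=np.array(s["ft_force"])
    r=Ro.from_matrix(Rt(b-90).T@R).as_rotvec(degrees=True)
    print("back %.4f lat %.4f up %.4f"%(-d@x-.125,d@y,d@_n-.1584),"rot err(tool) deg",np.round(r,2),"Fx %.1f Fy %.1f Fn %.1f"%(F@x,F@y,F@_n),"M about n at nut %.2f"%((M+np.cross(d,F))@_n)); return s
E
python3 - <<'E'
from h import *
P,R=sp(75.3,.045,.12); s=monitor.state(); p0=np.array([.47,-.2334,.31]); print(P, dirv(75.3),_n)
plan(P,R,13,p0=p0)
R0=np.array(s["tool_rot"]); rv=Ro.from_matrix(R@R0.T).as_rotvec()
for k in range(0,14,2):
    Rk=Ro.from_rotvec(rv*k/13).as_matrix()@R0; pk=p0+(P-p0)*k/13; print(k,pk,"jaw",pk+Rk@[.14,0,.165])
E
```

```text
Traceback (most recent call last):
NameError: name '_n' is not defined. Did you mean: 'Rn'?
```

```bash
python3 - <<'E'
from h import *
from h import _n
P,R=sp(75.3,.045,.12); s=monitor.state(); p0=np.array([.47,-.2334,.31]); print(P, dirv(75.3),_n)
plan(P,R,13,p0=p0)
R0=np.array(s["tool_rot"]); rv=Ro.from_matrix(R@R0.T).as_rotvec()
for k in range(0,14,2):
    Rk=Ro.from_rotvec(rv*k/13).as_matrix()@R0; pk=p0+(P-p0)*k/13; print(k,pk,"jaw",pk+Rk@[.14,0,.165])
E
```

```text
[ 0.6026 -0.0327  0.3298] [-0.5183  0.8458  0.1269] [-0.3578 -0.3492  0.866 ]
per row rot [-0.0125 -0.0466  0.1551] shift [0.0102 0.0154 0.0015] | total rot deg 120.97 dist 0.2414
0 [ 0.47   -0.2334  0.31  ] jaw [ 0.61   -0.2313  0.145 ]
2 [ 0.4904 -0.2025  0.313 ] jaw [ 0.6382 -0.1594  0.161 ]
4 [ 0.5108 -0.1716  0.3161] jaw [ 0.6524 -0.0869  0.176 ]
6 [ 0.5312 -0.1408  0.3191] jaw [ 0.653  -0.0182  0.1888]
8 [ 0.5516 -0.1099  0.3222] jaw [0.6423 0.0427 0.1984]
10 [ 0.572  -0.079   0.3252] jaw [0.6235 0.0927 0.204 ]
12 [ 0.5924 -0.0481  0.3283] jaw [0.6006 0.1299 0.2055]
```

Request:
arm_command([
  [0, 0, 0, 0, 0, 0.02, 255],
  [0, 0, 0, 0, 0, 0.05, 255],
  [0, 0, 0, 0, 0, 0.05, 255],
  [0, 0, 0, 0, 0, 0.009, 255],
  [-0.006, -0.023, 0.078, 0.005, 0.008, 0.001, 255],
  [-0.0125, -0.0466, 0.155, 0.0102, 0.0154, 0.0015, 255],
  [-0.0125, -0.0466, 0.155, 0.0102, 0.0154, 0.0015, 255],
  [-0.0125, -0.0466, 0.155, 0.0102, 0.0154, 0.0015, 255],
])

```text
clock: 13.42
tcp_pos: [0.505, -0.1782, 0.3135]
tool_rot: [[0.833, 0.529, 0.163], [0.536, -0.844, 0.004], [0.14, 0.084, -0.987]]
ft_force: [0.1, 1.0, -2.7]
gripper_width: 0.018
grasp_force: 98.4
```

Request:
arm_command([
  [-0.0125, -0.0466, 0.155, 0.0102, 0.0154, 0.0015, 255],
  [-0.0125, -0.0466, 0.155, 0.0102, 0.0154, 0.0015, 255],
  [-0.0125, -0.0466, 0.155, 0.0102, 0.0154, 0.0015, 255],
  [-0.0125, -0.0466, 0.155, 0.0102, 0.0154, 0.0015, 255],
  [-0.0125, -0.0466, 0.155, 0.0102, 0.0154, 0.0015, 255],
  [-0.0125, -0.0466, 0.155, 0.0102, 0.0154, 0.0015, 255],
  [-0.0125, -0.0466, 0.155, 0.0102, 0.0154, 0.0015, 255],
  [0, 0, 0, 0, 0, 0, 255],
])

```text
clock: 14.42
tcp_pos: [0.5765, -0.0705, 0.3239]
tool_rot: [[-0.142, 0.92, 0.364], [0.97, 0.056, 0.235], [0.196, 0.387, -0.901]]
ft_force: [-1.0, -0.3, -3.1]
gripper_width: 0.0178
grasp_force: 98.3
```

```bash
python3 - <<'E'
from h import *
s=spf(75.3); P,R=sp(75.3,.045,.12); plan(P,R,3)
E
```

```text
t 14.43 q [-22.4  31.3  99.2  34.2  39.3 -53.3] tcp [ 0.5765 -0.0705  0.3239] F [-0.9508 -0.304  -3.0801] M [-0.4045  0.3564  0.0253] w 0.0178 98.3
back 0.0642 lat 0.0384 up 0.1375 rot err(tool) deg [ 2.12 -6.56 22.27] Fx -0.2 Fy 2.4 Fn -2.2 M about n at nut -0.40
per row rot [-0.0103 -0.0403  0.1291] shift [0.0087 0.0126 0.0019] | total rot deg 23.31 dist 0.0463
```

Request:
arm_command([
  [-0.0103, -0.0403, 0.129, 0.0087, 0.0126, 0.0019, 255],
  [-0.0103, -0.0403, 0.129, 0.0087, 0.0126, 0.0019, 255],
  [-0.0103, -0.0403, 0.129, 0.0087, 0.0126, 0.0019, 255],
  [0, 0, 0, 0, 0, 0, 255],
  [0, 0, 0, 0.017, 0.0166, -0.041, 255],
  [0, 0, 0, 0.017, 0.0166, -0.041, 255],
  [0, 0, 0, 0, 0, 0, 255],
  [0, 0, 0, 0, 0, 0, 255],
])

```text
clock: 15.42
tcp_pos: [0.6367, -0.0011, 0.2498]
tool_rot: [[-0.516, 0.776, 0.362], [0.847, 0.401, 0.349], [0.126, 0.487, -0.865]]
ft_force: [-0.4, 1.7, -2.9]
gripper_width: 0.0179
grasp_force: 98.7
```

```bash
python3 - <<'E'
from h import *
s=spf(75.3); P,R=sp(75.3,.045,.004); plan(P,R,1)
f=vision.grab_frame("wrist"); save(f,"w4.png")
S=vision.grab_frame("scene"); save(S,"s4.png")
im=cv2.imread("pics/s4.png")[150:300,180:400]; w=cv2.imread("pics/w4.png")
im=cv2.resize(im,None,fx=2.5,fy=2.5,interpolation=cv2.INTER_CUBIC)
w=cv2.resize(w,(300,225)); out=np.zeros((600,560,3),np.uint8); out[:375,:550]=im; out[375:600,:300]=w; cv2.imwrite("pics/c4.png",out)
E
```

```text
t 15.43 q [-15.   41.4  93.9  45.5  37.2 -79.7] tcp [ 0.6367 -0.0011  0.2498] F [-0.3657  1.6948 -2.9206] M [-0.4466  0.2615  0.0179] w 0.0179 98.7
back 0.0461 lat -0.0006 up 0.0275 rot err(tool) deg [-0.21 -0.13  0.1 ] Fx 1.3 Fy 1.0 Fn -3.0 M about n at nut -0.09
per row rot [-0.0007  0.0034  0.0032] shift [ 0.0074  0.0089 -0.0205] | total rot deg 0.27 dist 0.0235
```

View pics/c4.png

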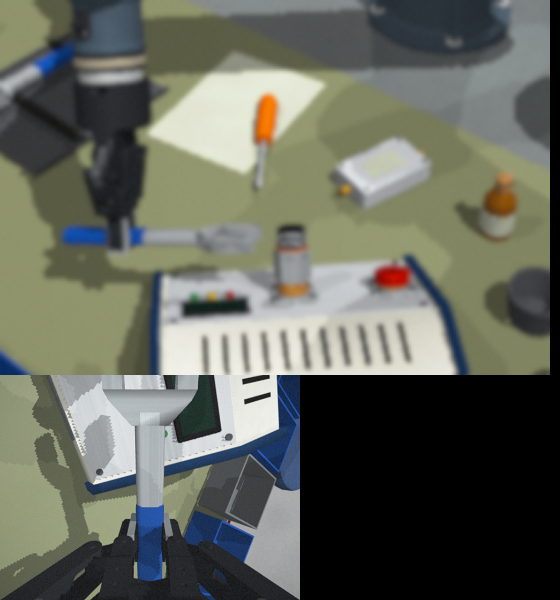

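The scene shows the spanner held level beside the load, with the jaws about 15 px short of it. The wrist view shows it straight in the fingers. Next I check for sag.

```bash
python3 - <<'E'
from h import *
from h import _n
s=monitor.state(); R=np.array(s["tool_rot"]);p=np.array(s["tcp_pos"])
S=vision.grab_frame("scene");W=vision.grab_frame("wrist")
for k,x in(("spanner_jaw",.125),("spanner_grip",0)):
    P=p+R@[x,0,.1584]; print(k,proj(S,P),[(np.round(q["xy"],1),round(q["conf"],2)) for q in nets.tip_of(k,"scene")[:2]])
for k,P in (("nut_center",NUT2),("load_top",NUT2+.037*_n)): print(k,proj(S,P),[(np.round(q["xy"],1),round(q["conf"],2)) for q in nets.tip_of(k,"scene")[:2]])
# handle axis in wrist image: grey neck centre column by row
im=np.asarray(W["pixels"]).astype(int); g=(im.min(2)>110)&(im.max(2)-im.min(2)<30)
for y in (90,130,160,190,215):
    r=np.nonzero(g[y,230:330])[0]+230; print(y,r.min(),r.max(),end=" ")
for x in (.0,.03,.06,.08): print(x,proj(W,p+R@[x,0,.1514],s),proj(W,p+R@[x,.01,.1514],s))
E
```

```text
spanner_jaw [277.2363 244.4746] [(array([280.9, 243.8]), 0.88), (array([225.3, 245.7]), 0.42)]
spanner_grip [228.5907 243.7056] [(array([227.1, 246.3]), 0.9)]
nut_center [296.7548 255.5459] [(array([292.5, 258.1]), 0.61), (array([203.9, 184.5]), 0.59)]
load_top [296.1899 240.9471] [(array([410.4, 313.8]), 0.64), (array([293.4, 238.9]), 0.56)]
90 230 319 130 230 329 160 230 329 190 256 305 215 256 324 0.0 [277.2115 301.0215] [301.4483 301.0345]
0.03 [277.0985 233.4887] [303.0645 233.504 ]
0.06 [276.968 155.578] [304.9292 155.5964]
0.08 [276.8694  96.627 ] [306.3401  96.6479]
```

```bash
python3 - <<'E'
from h import *
s=monitor.state(); R=np.array(s["tool_rot"]);p=np.array(s["tcp_pos"]); W=vision.grab_frame("wrist")
im=np.asarray(W["pixels"]).astype(float); gr=cv2.Sobel(cv2.GaussianBlur(im.sum(2),(3,3),0),cv2.CV_64F,1,0)
for x in np.arange(0.025,.076,.005):
    c=proj(W,p+R@[x,0,.1514],s); h=proj(W,p+R@[x,.01,.1514],s)[0]-c[0]; y=int(round(c[1])); 
    b=im[y,240:320,:]; l=int(c[0]-h); rr=int(c[0]+h)
    g=np.abs(gr[y]); L=l-8+np.argmax(g[l-8:l+12]); Q=rr-8+np.argmax(g[rr-8:rr+12]); print("%.3f y%d L%d R%d mid %.1f pred %.1f off mm %.2f wid mm %.1f"%(x,y,L,Q,(L+Q)/2,c[0],((L+Q)/2-c[0])/h*10,(Q-L)/h*10))
E
```

```text
0.025 y245 L253 R305 mid 279.0 pred 277.1 off mm 0.73 wid mm 20.3
0.030 y233 L254 R303 mid 278.5 pred 277.1 off mm 0.54 wid mm 18.9
0.035 y221 L256 R304 mid 280.0 pred 277.1 off mm 1.11 wid mm 18.3
0.040 y209 L259 R304 mid 281.5 pred 277.1 off mm 1.67 wid mm 16.9
0.045 y196 L254 R305 mid 279.5 pred 277.0 off mm 0.92 wid mm 18.9
0.050 y183 L252 R306 mid 279.0 pred 277.0 off mm 0.73 wid mm 19.8
0.055 y169 L253 R305 mid 279.0 pred 277.0 off mm 0.73 wid mm 18.8
0.060 y156 L252 R307 mid 279.5 pred 277.0 off mm 0.91 wid mm 19.7
0.065 y141 L252 R307 mid 279.5 pred 276.9 off mm 0.90 wid mm 19.4
0.070 y127 L252 R308 mid 280.0 pred 276.9 off mm 1.07 wid mm 19.5
0.075 y112 L251 R310 mid 280.5 pred 276.9 off mm 1.24 wid mm 20.3
```

Request:
arm_command([
  [-0.0007, 0.0034, 0.0032, 0.0074, 0.0089, -0.0205, 255],
  [0, 0, 0, 0, 0, 0, 255],
  [0, 0, 0, -0.0026, 0.0042, 0.0006, 255],
  [0, 0, 0, -0.0026, 0.0042, 0.0006, 255],
  [0, 0, 0, -0.0026, 0.0042, 0.0006, 255],
  [0, 0, 0, -0.0026, 0.0042, 0.0006, 255],
  [0, 0, 0, 0, 0, 0, 255],
])

```text
clock: 16.75
tcp_pos: [0.6337, 0.0258, 0.2319]
tool_rot: [[-0.521, 0.775, 0.358], [0.844, 0.405, 0.351], [0.127, 0.484, -0.866]]
ft_force: [0.1, 0.1, -2.9]
gripper_width: 0.018
grasp_force: 98.6
```

```bash
python3 - <<'E'
from h import *
s=spf(75.3); P,R=sp(75.3,.0,.004); plan(P,R,1)
E
```

```text
t 16.75 q [-12.5  42.9  94.8  47.8  34.5 -80.7] tcp [0.6337 0.0258 0.2319] F [ 0.0992  0.1285 -2.9346] M [-0.5254  0.2663  0.0394] w 0.018 98.6
back 0.0241 lat -0.0004 up 0.0037 rot err(tool) deg [-0.03  0.08 -0.15] Fx -0.3 Fy 1.3 Fn -2.6 M about n at nut -0.06
per row rot [-0.0004  0.0008 -0.0028] shift [-0.0129  0.0201  0.0031] | total rot deg 0.17 dist 0.0241
```

Request:
arm_command([
  [0, 0, 0, -0.0029, 0.0046, 0.0007, 255],
  [0, 0, 0, -0.0029, 0.0046, 0.0007, 255],
  [0, 0, 0, -0.0029, 0.0046, 0.0007, 255],
  [0, 0, 0, -0.0029, 0.0046, 0.0007, 255],
  [0, 0, 0, 0, 0, 0, 255],
])

```text
clock: 17.38
tcp_pos: [0.6221, 0.0443, 0.2346]
tool_rot: [[-0.521, 0.775, 0.357], [0.844, 0.405, 0.351], [0.127, 0.484, -0.866]]
ft_force: [-0.2, 0.0, -2.7]
gripper_width: 0.0182
grasp_force: 98.8
```

```bash
python3 - <<'E'
from h import *
s=spf(75.3); P,R=sp(75.3,.0,.004); plan(P,R,1)
f=vision.grab_frame("wrist"); save(f,"w5.png"); cv2.imwrite("pics/w5c.png",cv2.resize(cv2.imread("pics/w5.png")[:230,120:440],None,fx=2,fy=2))
E
```

```text
t 17.38 q [-11.   42.1  96.6  49.   33.1 -80.7] tcp [0.6221 0.0443 0.2346] F [-0.1506  0.0388 -2.7078] M [-0.3825  0.2375 -0.0298] w 0.0182 98.8
back 0.0021 lat -0.0002 up 0.0037 rot err(tool) deg [-0.03  0.09 -0.14] Fx -0.2 Fy 1.4 Fn -2.3 M about n at nut -0.15
per row rot [-0.0007  0.0007 -0.0028] shift [-0.0013  0.0016  0.0004] | total rot deg 0.17 dist 0.0021
```

View pics/w5c.png

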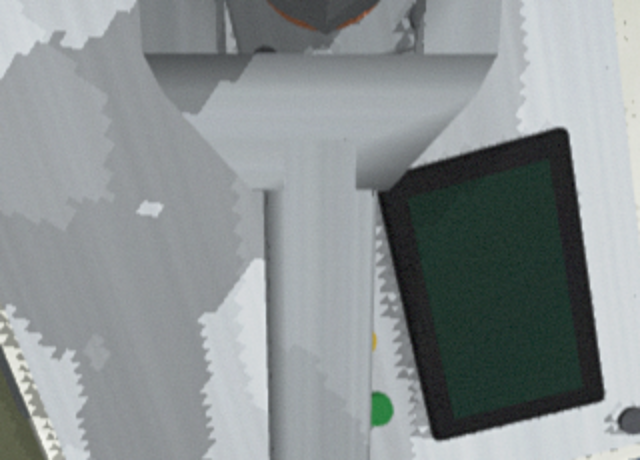

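The nut sits squarely in the jaws at crop (325,30), with the slot bottom just below it. Next is the tightening arc.

```bash
cat > arc.py <<'E'
from h import *
import sys
def arc(b0,steps,back=.002,up=.0037):
    p=sp(b0,back,up)[0]; b=b0
    for d in steps:
        b+=np.degrees(d); q=sp(b,back,up)[0]; print(np.round(d*basis()[2],4),np.round(q-p,4),"b %.1f"%b); p=q
E
python3 -c "
from arc import *
arc(75.2,[-.1]*8)"
```

```text
[ 0.0358  0.0349 -0.0866] [-0.0102 -0.0046 -0.006 ] b 69.5
[ 0.0358  0.0349 -0.0866] [-0.0107 -0.0034 -0.0058] b 63.7
[ 0.0358  0.0349 -0.0866] [-0.0112 -0.0023 -0.0055] b 58.0
[ 0.0358  0.0349 -0.0866] [-0.0115 -0.0011 -0.0052] b 52.3
[ 0.0358  0.0349 -0.0866] [-0.0117  0.0001 -0.0048] b 46.6
[ 0.0358  0.0349 -0.0866] [-0.0118  0.0013 -0.0044] b 40.8
[ 0.0358  0.0349 -0.0866] [-0.0118  0.0024 -0.0039] b 35.1
[ 0.0358  0.0349 -0.0866] [-0.0117  0.0036 -0.0034] b 29.4
```

Request:
arm_command([
  [0.0358, 0.0349, -0.0866, -0.0102, -0.0046, -0.006, 255],
  [0.0358, 0.0349, -0.0866, -0.0107, -0.0034, -0.0058, 255],
  [0.0358, 0.0349, -0.0866, -0.0112, -0.0023, -0.0055, 255],
  [0.0358, 0.0349, -0.0866, -0.0115, -0.0011, -0.0052, 255],
  [0, 0, 0, 0, 0, 0, 255],
], newtons=120)

```text
clock: 18.05
tcp_pos: [0.5798, 0.0312, 0.2123]
tool_rot: [[-0.177, 0.915, 0.361], [0.937, 0.045, 0.347], [0.302, 0.4, -0.865]]
ft_force: [2.4, -2.5, -3.7]
gripper_width: 0.0179
grasp_force: 119.6
```

```bash
python3 - <<'E'
from h import *
s=spf(52.3)
E
```

```text
t 18.05 q [-13.2  42.6 103.2  58.2  29.7 -70.6] tcp [0.5798 0.0312 0.2123] F [ 2.4372 -2.4676 -3.7406] M [-1.0488 -0.0557  0.1407] w 0.0179 119.6
back 0.0037 lat -0.0016 up 0.0041 rot err(tool) deg [-0.19 -0.14 -0.3 ] Fx -3.9 Fy -0.7 Fn -3.2 M about n at nut 0.59
```

Request:
arm_command([
  [0.0358, 0.0349, -0.0866, -0.0119, 0.0008, -0.0045, 255],
  [0.0358, 0.0349, -0.0866, -0.012, 0.0021, -0.0042, 255],
  [0.0358, 0.0349, -0.0866, -0.0118, 0.0024, -0.0039, 255],
  [0, 0, 0, 0, 0, 0, 255],
])

```text
clock: 18.55
tcp_pos: [0.5438, 0.0356, 0.1991]
tool_rot: [[0.103, 0.927, 0.361], [0.91, -0.234, 0.343], [0.402, 0.293, -0.867]]
ft_force: [-0.4, -7.4, -5.4]
gripper_width: 0.0176
grasp_force: 119.7
```

```bash
python3 - <<'E'
from arc import *
s=spf(35.1); arc(35.1,[-.08]*3)
E
```

```text
t 18.55 q [-13.6  42.9 108.6  67.2  27.  -64.2] tcp [0.5438 0.0356 0.1991] F [-0.3757 -7.4263 -5.3547] M [-1.7235  0.3858  0.0029] w 0.0176 119.7
back 0.0026 lat -0.0014 up 0.0040 rot err(tool) deg [-0.25 -0.34 -0.31] Fx -9.0 Fy 0.1 Fn -1.9 M about n at nut 0.46
[ 0.0286  0.0279 -0.0693] [-0.0094  0.0028 -0.0028] b 30.5
[ 0.0286  0.0279 -0.0693] [-0.0092  0.0035 -0.0024] b 25.9
[ 0.0286  0.0279 -0.0693] [-0.009   0.0042 -0.002 ] b 21.3
```

Request:
arm_command([
  [0.0286, 0.0279, -0.0693, -0.0096, 0.0014, -0.0034, 255],
  [0, 0, 0, 0, 0, 0, 255],
])

```text
clock: 18.8
tcp_pos: [0.5343, 0.0378, 0.1959]
tool_rot: [[0.175, 0.916, 0.361], [0.887, -0.305, 0.345], [0.427, 0.26, -0.866]]
ft_force: [0.8, -5.7, -4.6]
gripper_width: 0.0174
grasp_force: 119.6
```

```bash
python3 - <<'E'
from arc import *
s=spf(30.5); f=vision.grab_frame("wrist"); save(f,"w6.png"); cv2.imwrite("pics/w6c.png",cv2.resize(cv2.imread("pics/w6.png")[:150,150:410],None,fx=3,fy=3))
E
```

```text
t 18.8 q [-13.7  43.1 110.   70.1  26.6 -62.9] tcp [0.5343 0.0378 0.1959] F [ 0.7577 -5.6783 -4.5561] M [-1.4701  0.3307  0.1135] w 0.0174 119.6
back 0.0032 lat -0.0014 up 0.0039 rot err(tool) deg [-0.21 -0.17 -0.37] Fx -6.8 Fy -1.3 Fn -2.2 M about n at nut 0.67
```

View pics/w6c.png

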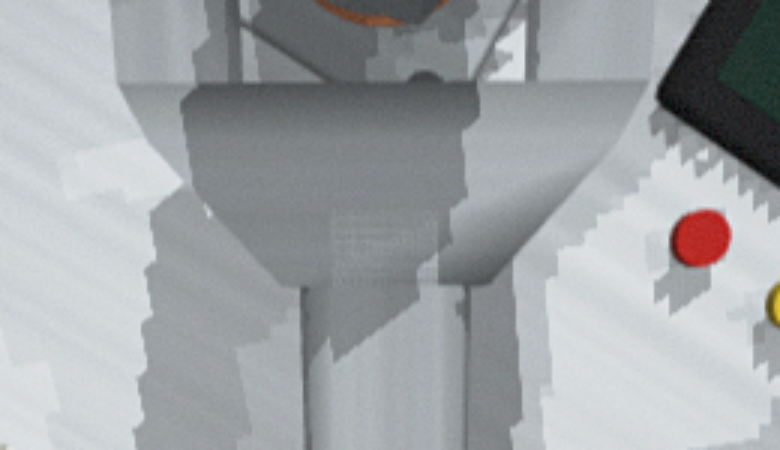

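Request:
arm_command([
  [0.0286, 0.0279, -0.0693, -0.0092, 0.0032, -0.0025, 255],
  [0, 0, 0, 0, 0, 0, 255],
])

```text
clock: 19.1
tcp_pos: [0.5252, 0.041, 0.1934]
tool_rot: [[0.247, 0.899, 0.361], [0.861, -0.375, 0.345], [0.445, 0.225, -0.867]]
ft_force: [-0.6, -5.7, -4.7]
gripper_width: 0.0173
grasp_force: 119.7
```

```bash
python3 - <<'E'
from arc import *
s=spf(25.9)
E
```

```text
t 19.1 q [-13.5  43.2 111.4  73.   26.  -61.4] tcp [0.5252 0.041  0.1934] F [-0.6124 -5.7455 -4.6958] M [-1.5722  0.2919  0.1719] w 0.0173 119.7
back 0.0034 lat -0.0017 up 0.0039 rot err(tool) deg [-0.24 -0.19 -0.43] Fx -7.2 Fy -0.6 Fn -1.8 M about n at nut 0.67
```

Request:
arm_command([
  [0.0286, 0.0279, -0.0693, -0.009, 0.0042, -0.002, 255],
  [0, 0, 0, 0, 0, 0, 255],
])

```text
clock: 19.35
tcp_pos: [0.5159, 0.0447, 0.1911]
tool_rot: [[0.319, 0.877, 0.36], [0.829, -0.442, 0.342], [0.459, 0.19, -0.868]]
ft_force: [-0.4, -10.0, -6.9]
gripper_width: 0.0173
grasp_force: 119.8
```

```bash
python3 - <<'E'
from arc import *
s=spf(21.3); f=vision.grab_frame("top"); save(f,"t7.png"); S=vision.grab_frame("scene"); save(S,"s7.png")
p=proj(f,NUT2); x,y=int(p[0]),int(p[1]); q=proj(S,NUT2); X,Y=int(q[0]),int(q[1]); print(p,q)
a=cv2.resize(cv2.imread("pics/t7.png")[y-25:y+45,x-40:x+55],(570,420),interpolation=cv2.INTER_CUBIC)
cv2.imwrite("pics/c7.png",a)
arc(21.3,[-.08]*3)
E
```

```text
t 19.35 q [-13.3  43.3 112.7  75.8  25.4 -59.9] tcp [0.5159 0.0447 0.1911] F [ -0.3529 -10.0227  -6.9111] M [-2.0245  0.5246  0.1591] w 0.0173 119.8
back 0.0039 lat -0.0018 up 0.0039 rot err(tool) deg [-0.29 -0.35 -0.48] Fx -11.6 Fy -2.9 Fn -2.4 M about n at nut 1.03
[225.932  165.7112] [296.7548 255.5459]
[ 0.0286  0.0279 -0.0693] [-0.0088  0.0049 -0.0017] b 16.7
[ 0.0286  0.0279 -0.0693] [-0.0084  0.0055 -0.0013] b 12.1
[ 0.0286  0.0279 -0.0693] [-0.0081  0.0061 -0.0009] b 7.5
```

Request:
arm_command([
  [0.0286, 0.0279, -0.0693, -0.0095, 0.0033, -0.0026, 255],
  [0, 0, 0, 0, 0, 0, 255],
])

```text
clock: 19.7
tcp_pos: [0.5067, 0.0482, 0.1887]
tool_rot: [[0.386, 0.849, 0.361], [0.791, -0.506, 0.343], [0.474, 0.153, -0.867]]
ft_force: [-0.9, -7.3, -5.2]
gripper_width: 0.0175
grasp_force: 119.9
```

```bash
python3 - <<'E'
from arc import *
s=spf(16.7)
E
```

```text
t 19.7 q [-13.2  43.4 114.1  79.1  25.1 -58.8] tcp [0.5067 0.0482 0.1887] F [-0.936  -7.348  -5.2204] M [-1.9011  0.3703  0.349 ] w 0.0175 119.9
back 0.0053 lat -0.0022 up 0.0039 rot err(tool) deg [-0.3  -0.26 -0.55] Fx -8.6 Fy -2.2 Fn -1.6 M about n at nut 1.12
```

```bash
python3 - <<'E'
from arc import *
from h import _n,_v,_u
s=spf(16.7); f=vision.grab_frame("wrist"); save(f,"w8.png"); im=cv2.imread("pics/w8.png")
x0,x1,y0,y1=200,360,0,60
im=cv2.resize(im[y0:y1,x0:x1],None,fx=5,fy=5,interpolation=cv2.INTER_CUBIC)
cv2.imwrite("pics/w8c.png",im)
R=np.array(s["tool_rot"]); b=np.degrees(np.arctan2(R[:,0]@_u,R[:,0]@_v)); print("b",b)
for h in (.015,-.015):
  for a in range(0,360,60):
    ang=np.radians(b+a); P=NUT2+h*_n+.0185*(np.cos(ang)*_v+np.sin(ang)*_u); q=(proj(f,P,s)-[x0,y0])*5; print(h,a,q)
for h,r in ((.037,.015),(.017,.016),(.015,.016)): print(h,(proj(f,NUT2+h*_n-r*dirv(b),s)-[x0,y0])*5)
E
```

```text
t 19.7 q [-13.2  43.4 114.1  79.1  25.1 -58.8] tcp [0.5067 0.0482 0.1887] F [-0.936  -7.348  -5.2204] M [-1.9011  0.3703  0.349 ] w 0.0175 119.9
back 0.0053 lat -0.0022 up 0.0039 rot err(tool) deg [-0.3  -0.26 -0.55] Fx -8.6 Fy -2.2 Fn -1.6 M about n at nut 1.12
b 17.245694754460285
0.015 0 [ 353.1535 -894.6691]
0.015 60 [  59.029 -672.537]
0.015 120 [  78.9965 -265.5104]
0.015 180 [357.8675 -79.0579]
0.015 240 [ 634.1732 -263.964 ]
0.015 300 [ 649.3852 -670.2399]
-0.015 0 [ 362.0085 -557.3203]
-0.015 60 [ 137.6402 -395.9728]
-0.015 120 [149.453  -94.0534]
-0.015 180 [364.88    47.1096]
-0.015 240 [578.7199 -93.0575]
-0.015 300 [ 587.6412 -394.5596]
0.037 [ 348.8937 -318.8659]
0.017 [ 356.9609 -140.2361]
0.015 [ 357.5837 -128.1736]
```

View pics/w8c.png

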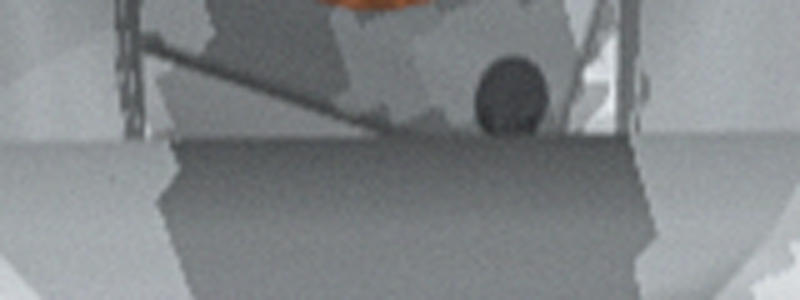

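The view shows the jaws still astride the fitting, with the nut itself just out of frame. I'll push in and turn a little more to confirm the solid stop.

Request:
arm_command([
  [0, 0, 0, 0.0011, 0.0024, 0.0014, 255],
  [0.0143, 0.014, -0.0346, -0.0044, 0.0025, -0.0008, 255],
  [0.0143, 0.014, -0.0346, -0.0043, 0.0026, -0.0007, 255],
])

```text
clock: 20.12
tcp_pos: [0.4993, 0.0541, 0.1881]
tool_rot: [[0.454, 0.815, 0.36], [0.752, -0.567, 0.336], [0.478, 0.119, -0.87]]
ft_force: [-1.9, -16.2, -7.9]
gripper_width: 0.0173
grasp_force: 120.7
```

```bash
python3 - <<'E'
from arc import *
s=spf(12.1)
E
```

```text
t 20.12 q [-12.5  43.4 115.1  81.7  24.2 -56.5] tcp [0.4993 0.0541 0.1881] F [ -1.9186 -16.1734  -7.885 ] M [-3.2223  0.1955  0.6795] w 0.0173 120.7
back 0.0041 lat -0.0032 up 0.0040 rot err(tool) deg [-0.53 -0.61 -0.7 ] Fx -16.7 Fy -6.9 Fn -0.5 M about n at nut 2.51
```

Moment is now 2.5 N m, well over 0.9, so the nut is solid. I'll relieve the wind-up a little and pull straight off.

Request:
arm_command([
  [-0.0143, -0.014, 0.0346, 0.0043, -0.0026, 0.0007, 255],
  [-0.0143, -0.014, 0.0346, 0.0044, -0.0025, 0.0008, 255],
  [0, 0, 0, 0, 0, 0, 255],
])

```text
clock: 20.5
tcp_pos: [0.5067, 0.0493, 0.1891]
tool_rot: [[0.39, 0.848, 0.358], [0.793, -0.507, 0.338], [0.468, 0.152, -0.87]]
ft_force: [-4.7, -14.9, -7.6]
gripper_width: 0.0174
grasp_force: 120.0
```

```bash
python3 - <<'E'
from arc import *
s=spf(16.7); R=np.array(s["tool_rot"]); print(R[:,0])
E
```

```text
t 20.5 q [-12.9  43.3 114.   78.6  24.7 -58. ] tcp [0.5067 0.0493 0.1891] F [ -4.6708 -14.9036  -7.5855] M [-2.6619  0.9942  0.1101] w 0.0174 120.0
back 0.0043 lat -0.0017 up 0.0039 rot err(tool) deg [-0.3  -0.61 -0.48] Fx -17.2 Fy -2.6 Fn 0.3 M about n at nut 1.01
[0.3896 0.7929 0.4685]
```

Request:
arm_command([
  [-0.0107, -0.0105, 0.026, -0.002, -0.0055, 0.0005, 255],
  [0, 0, 0, -0.0052, -0.0085, 0.0011, 255],
  [0, 0, 0, -0.0052, -0.0085, 0.0011, 255],
  [0, 0, 0, -0.0052, -0.0085, 0.0011, 255],
  [0, 0, 0, -0.0052, -0.0085, 0.0011, 255],
  [0, 0, 0, -0.0052, -0.0085, 0.0011, 255],
  [0, 0, 0, 0, 0, 0, 255],
])

```text
clock: 21.38
tcp_pos: [0.4786, 0.0034, 0.1964]
tool_rot: [[0.364, 0.859, 0.359], [0.801, -0.486, 0.349], [0.474, 0.161, -0.865]]
ft_force: [-0.2, 0.1, -3.1]
gripper_width: 0.0177
grasp_force: 119.4
```

```bash
python3 - <<'E'
from arc import *
s=spf(18.4)
E
```

```text
t 21.38 q [-20.   42.1 117.8  78.5  27.4 -66.6] tcp [0.4786 0.0034 0.1964] F [-0.2121  0.1156 -3.1284] M [-0.4012  0.3267  0.0039] w 0.0177 119.4
back 0.0479 lat 0.0027 up 0.0363 rot err(tool) deg [-0.08  0.04 -0.21] Fx -1.5 Fy 0.7 Fn -2.7 M about n at nut -0.09
```

Request:
arm_command([
  [0, 0, 0, -0.0132, -0.0128, 0.0317, 255],
  [0, 0, 0, -0.0132, -0.0128, 0.0317, 255],
  [0, 0, 0, -0.0132, -0.0128, 0.0317, 255],
  [0, 0, 0, -0.0035, 0.0399, 0.0146, 255],
  [0, 0, 0, -0.0035, 0.0399, 0.0146, 255],
  [0, 0, 0, -0.0035, 0.0399, 0.0146, 255],
  [0, 0, 0, 0, 0, 0, 255],
  [0, 0, 0, 0, 0, 0, 255],
])

```text
clock: 22.38
tcp_pos: [0.4286, 0.0855, 0.3352]
tool_rot: [[0.362, 0.86, 0.359], [0.803, -0.483, 0.35], [0.474, 0.161, -0.865]]
ft_force: [1.1, -0.2, -2.1]
gripper_width: 0.0179
grasp_force: 119.4
```

```bash
python3 - <<'E'
from arc import *
from h import _n,_v,_u
s=spf(18.4); f=vision.grab_frame("wrist"); save(f,"w9.png"); im=cv2.imread("pics/w9.png")
p=proj(f,NUT2+.005*_n,s); print(p, proj(f,NUT2+.037*_n,s)); x0,y0=int(p[0])-42,int(p[1])-35
cr=cv2.resize(im[max(y0,0):y0+75,max(x0,0):x0+100],None,fx=8,fy=8,interpolation=cv2.INTER_CUBIC); cv2.imwrite("pics/w9c.png",cr); print(x0,y0,cr.shape)
E
```

```text
t 22.38 q [-10.4  21.8 120.1  53.1  30.7 -28.3] tcp [0.4286 0.0855 0.3352] F [ 1.0781 -0.1716 -2.066 ] M [-0.4184  0.4001  0.0005] w 0.0179 119.4
back -0.0653 lat 0.0638 up 0.1456 rot err(tool) deg [-0.04  0.05 -0.36] Fx -0.7 Fy -0.7 Fn -2.1 M about n at nut 0.10
[361.0701 127.9645] [371.8208 131.6429]
319 92 (600, 800, 3)
```

View pics/w9c.png

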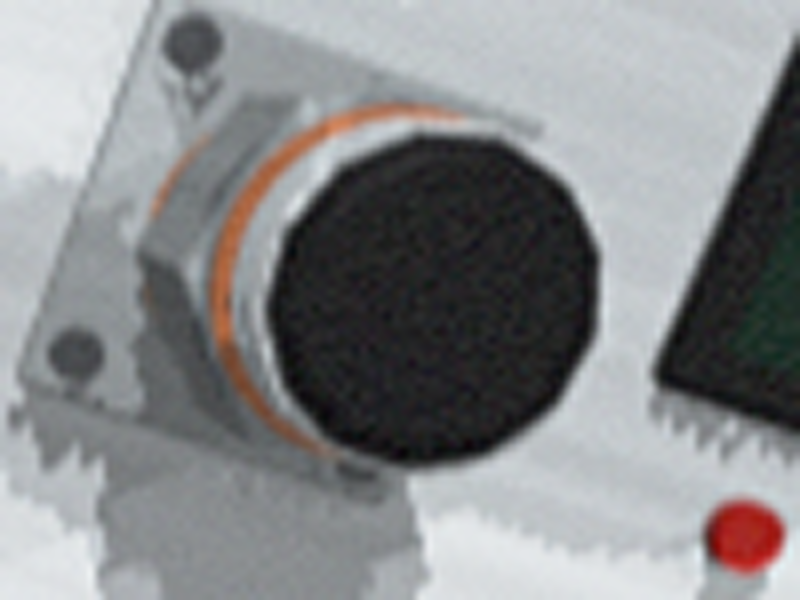

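The crop shows the nut with a corner at inner (143,250) / outer (200,265) and an upper corner at about (305,108) outer / (250,98) inner. I'll fit the angle.

```bash
python3 - <<'E'
from h import *
from h import _n,_v,_u
from scipy.optimize import least_squares
s=st(); f=vision.grab_frame("wrist")
px=lambda x,y:np.array([319+(x+.5)/8-.5,92+(y+.5)/8-.5])
obs=[(200,265,15,0),(143,250,-15,0),(250,98,-15,1),(308,106,15,1)]
def res(p):
    c=NUT2+p[1]*_u+p[2]*_v; r=[]
    for x,y,h,k in obs:
        a=p[0]-k*np.pi/3; r+=list(proj(f,c+h*1e-3*_n+.0185*(np.cos(a)*_v+np.sin(a)*_u),s)-px(x,y))
    return np.array(r+list((proj(f,c+.037*_n,s)-px(435,300))))
for B in sorted((least_squares(res,[a,0,0],x_scale=[1,.01,.01]) for a in np.arange(0,6.3,.3)),key=lambda r:r.cost)[:1]:
    p=B.x; print("corner",np.degrees(p[0])%60,"flats",(np.degrees(p[0])+30)%60,"offs",p[1:],B.cost,B.fun)
E
```

```text
t 22.43 q [-10.4  21.8 120.   53.1  30.7 -28.3] tcp [0.4289 0.085  0.335 ] F [-0.238   0.0341 -2.1124] M [-0.4525  0.4264  0.012 ] w 0.0172 119.4
corner 44.21556931111479 flats 14.215569311114791 offs [-0.002   0.0014] 3.8648416239296908 [-1.4528  0.6202 -0.7296 -0.0958 -0.3106 -0.3314  0.5615 -0.9197  1.671
  0.7303]
```

The nut now sits about 31° past the finger-tight angle, close to but not clearly at its stop, while the spanner had gone further and cammed. I'll re-engage square to the nut at b≈44° and confirm.

```bash
python3 - <<'E'
from arc import *
P,R=sp(44.2,.048,.10); plan(P,R,4)
Q,_=sp(44.2,.048,.003); print("down",Q-P, "fwd dir",dirv(44.2))
s=monitor.state(); R0=np.array(s["tool_rot"]);p=np.array(s["tcp_pos"]); rv=Ro.from_matrix(R@R0.T).as_rotvec()
for k in range(5):
    Rk=Ro.from_rotvec(rv*k/4).as_matrix()@R0; j=p+(P-p)*k/4+Rk@[.142,0,.165]-NUT2; print(j@np.c_[basis()])
E
```

```text
per row rot [-0.04   -0.0387  0.0967] shift [ 0.025  -0.032  -0.0157] | total rot deg 25.57 dist 0.1742
down [ 0.0347  0.0339 -0.084 ] fwd dir [-0.0426  0.9326  0.3585]
[0.0575 0.0861 0.139 ]
[0.0399 0.0604 0.1276]
[0.0207 0.0341 0.1162]
[-0.0001  0.0068  0.1048]
[-0.0222 -0.0216  0.0934]
```

Request:
arm_command([
  [-0.04, -0.0387, 0.0967, 0.025, -0.032, -0.0157, 255],
  [-0.04, -0.0387, 0.0967, 0.025, -0.032, -0.0157, 255],
  [-0.04, -0.0387, 0.0967, 0.025, -0.032, -0.0157, 255],
  [-0.04, -0.0387, 0.0967, 0.025, -0.032, -0.0157, 255],
  [0, 0, 0, 0, 0, 0, 255],
  [0, 0, 0, 0.0174, 0.017, -0.042, 255],
  [0, 0, 0, 0.0173, 0.0169, -0.042, 255],
  [0, 0, 0, 0, 0, 0, 255],
])

```text
clock: 23.48
tcp_pos: [0.5626, -0.008, 0.1846]
tool_rot: [[-0.042, 0.935, 0.351], [0.932, -0.091, 0.352], [0.361, 0.342, -0.868]]
ft_force: [-0.4, 0.0, -2.0]
gripper_width: 0.0172
grasp_force: 119.1
```

```bash
python3 - <<'E'
from arc import *
s=spf(44.2); P,R=sp(44.2,.025,.003); plan(P,R,4)
E
```

```text
t 23.48 q [-17.9  45.2 105.4  62.6  29.9 -72.2] tcp [ 0.5626 -0.008   0.1846] F [-0.4187  0.0416 -1.9518] M [-0.4013  0.3993 -0.0372] w 0.0172 119.1
back 0.0478 lat 0.0024 up 0.0000 rot err(tool) deg [0.4  0.14 0.11] Fx -0.6 Fy 1.1 Fn -1.6 M about n at nut -0.21
per row rot [-0.0007 -0.0017 -0.0004] shift [0.0001 0.005  0.0029] | total rot deg 0.44 dist 0.0232
```

Request:
arm_command([
  [-0.0028, -0.0068, -0.0016, 0.0014, -0.0013, 0.0034, 255],
  [0, 0, 0, 0, 0, 0, 255],
  [0, 0, 0, -0.0002, 0.0053, 0.002, 255],
  [0, 0, 0, -0.0002, 0.0053, 0.002, 255],
  [0, 0, 0, -0.0002, 0.0053, 0.002, 255],
  [0, 0, 0, -0.0002, 0.0053, 0.002, 255],
  [0, 0, 0, 0, 0, 0, 255],
])

```text
clock: 24.35
tcp_pos: [0.564, 0.0119, 0.2]
tool_rot: [[-0.046, 0.93, 0.364], [0.934, -0.09, 0.347], [0.356, 0.356, -0.864]]
ft_force: [-0.3, -0.2, -3.7]
gripper_width: 0.0174
grasp_force: 119.2
```

```bash
python3 - <<'E'
from arc import *
s=spf(44.2); P,R=sp(44.2,.000,.003); plan(P,R,4)
E
```

```text
t 24.35 q [-15.7  43.4 105.6  62.5  29.2 -69.8] tcp [0.564  0.0119 0.2   ] F [-0.2842 -0.2066 -3.7408] M [-0.4708  0.3789 -0.008 ] w 0.0174 119.2
back 0.0239 lat -0.0025 up 0.0058 rot err(tool) deg [-0.37 -0.09 -0.24] Fx -1.5 Fy 1.6 Fn -3.1 M about n at nut -0.21
per row rot [ 0.0007  0.0018 -0.0002] shift [-0.0006  0.0059  0.0013] | total rot deg 0.45 dist 0.0242
```

Request:
arm_command([
  [0.0028, 0.0068, -0.0006, -0.0014, 0.0013, -0.0034, 255],
  [0, 0, 0, 0, 0, 0, 255],
  [0, 0, 0, -0.0002, 0.0053, 0.002, 255],
  [0, 0, 0, -0.0002, 0.0053, 0.002, 255],
  [0, 0, 0, -0.0002, 0.0053, 0.002, 255],
  [0, 0, 0, -0.0002, 0.0053, 0.002, 255],
  [0, 0, 0, 0, 0, 0, 255],
  [0, 0, 0, 0, 0, 0, 255],
])

```text
clock: 25.35
tcp_pos: [0.562, 0.0338, 0.2044]
tool_rot: [[-0.042, 0.932, 0.359], [0.933, -0.092, 0.349], [0.358, 0.349, -0.866]]
ft_force: [-0.0, -0.2, -3.5]
gripper_width: 0.0173
grasp_force: 119.3
```

```bash
python3 - <<'E'
from arc import *
s=spf(44.2); P,R=sp(44.2,.000,.003); plan(P,R,1); arc(44.2,[-.05]*6,back=.001,up=.003)
E
```

```text
t 25.35 q [-13.4  42.9 105.9  62.5  28.4 -67.4] tcp [0.562  0.0338 0.2044] F [-0.0009 -0.2155 -3.4629] M [-0.415   0.3269  0.0179] w 0.0173 119.3
back 0.0018 lat -0.0001 up 0.0028 rot err(tool) deg [-0.06 -0.03  0.02] Fx -1.4 Fy 1.2 Fn -2.9 M about n at nut -0.10
per row rot [0.0003 0.0007 0.0008] shift [-0.0003  0.0016  0.0008] | total rot deg 0.06 dist 0.0018
[ 0.0179  0.0175 -0.0433] [-0.0059  0.0007 -0.0021] b 41.3
[ 0.0179  0.0175 -0.0433] [-0.0059  0.001  -0.002 ] b 38.5
[ 0.0179  0.0175 -0.0433] [-0.0059  0.0013 -0.0019] b 35.6
[ 0.0179  0.0175 -0.0433] [-0.0058  0.0016 -0.0018] b 32.7
[ 0.0179  0.0175 -0.0433] [-0.0058  0.0019 -0.0016] b 29.9
[ 0.0179  0.0175 -0.0433] [-0.0057  0.0021 -0.0015] b 27.0
```

Request:
arm_command([
  [0.0179, 0.0175, -0.0433, -0.0059, 0.0007, -0.0021, 255],
  [0.0179, 0.0175, -0.0433, -0.0059, 0.001, -0.002, 255],
  [0, 0, 0, 0, 0, 0, 255],
])

```text
clock: 25.72
tcp_pos: [0.5498, 0.0353, 0.2001]
tool_rot: [[0.054, 0.932, 0.358], [0.918, -0.187, 0.349], [0.392, 0.31, -0.866]]
ft_force: [0.8, 0.5, -2.8]
gripper_width: 0.0178
grasp_force: 119.3
```

```bash
python3 - <<'E'
from arc import *
s=spf(38.5)
E
```

```text
t 25.73 q [-13.5  43.  107.7  65.6  27.7 -65.2] tcp [0.5498 0.0353 0.2001] F [ 0.798   0.4721 -2.7989] M [-0.4273  0.3409 -0.0968] w 0.0178 119.3
back 0.0020 lat 0.0003 up 0.0029 rot err(tool) deg [-0.03 -0.03  0.2 ] Fx -0.6 Fy 0.2 Fn -2.9 M about n at nut -0.08
```

Request:
arm_command([
  [0.0179, 0.0175, -0.0433, -0.0059, 0.0013, -0.0019, 255],
  [0.0179, 0.0175, -0.0433, -0.0058, 0.0016, -0.0018, 255],
  [0, 0, 0, 0, 0, 0, 255],
])

```text
clock: 26.1
tcp_pos: [0.5384, 0.038, 0.1966]
tool_rot: [[0.146, 0.922, 0.359], [0.896, -0.277, 0.347], [0.42, 0.271, -0.866]]
ft_force: [1.2, -2.6, -3.0]
gripper_width: 0.0174
grasp_force: 119.4
```

```bash
python3 - <<'E'
from arc import *
s=spf(32.7)
E
```

```text
t 26.1 q [-13.5  43.1 109.4  68.9  26.9 -63.3] tcp [0.5384 0.038  0.1966] F [ 1.2346 -2.6427 -2.9947] M [-0.876   0.2257 -0.0589] w 0.0174 119.4
back 0.0022 lat -0.0004 up 0.0029 rot err(tool) deg [-0.09 -0.1   0.05] Fx -3.4 Fy -1.1 Fn -2.1 M about n at nut 0.32
```

Request:
arm_command([
  [0.0179, 0.0175, -0.0433, -0.0058, 0.0019, -0.0016, 255],
  [0, 0, 0, 0, 0, 0, 255],
])

```text
clock: 26.35
tcp_pos: [0.5328, 0.0396, 0.1949]
tool_rot: [[0.192, 0.913, 0.36], [0.881, -0.322, 0.346], [0.432, 0.25, -0.867]]
ft_force: [1.0, -4.7, -3.5]
gripper_width: 0.0174
grasp_force: 119.5
```

```bash
python3 - <<'E'
from arc import *
s=spf(29.9)
E
```

```text
t 26.35 q [-13.5  43.2 110.2  70.6  26.5 -62.3] tcp [0.5328 0.0396 0.1949] F [ 0.9952 -4.6708 -3.4807] M [-1.2042  0.0762 -0.0061] w 0.0174 119.5
back 0.0024 lat -0.0006 up 0.0030 rot err(tool) deg [-0.14 -0.15  0.12] Fx -5.4 Fy -1.5 Fn -1.7 M about n at nut 0.59
```

Request:
arm_command([
  [0.0179, 0.0175, -0.0433, -0.0057, 0.0021, -0.0015, 255],
  [0.0179, 0.0175, -0.0433, -0.0056, 0.0024, -0.0014, 255],
  [0, 0, 0, 0, 0, 0, 255],
])

```text
clock: 26.72
tcp_pos: [0.5217, 0.0434, 0.1919]
tool_rot: [[0.281, 0.89, 0.36], [0.847, -0.407, 0.343], [0.452, 0.208, -0.868]]
ft_force: [-0.3, -7.8, -4.7]
gripper_width: 0.0172
grasp_force: 119.7
```

```bash
python3 - <<'E'
from arc import *
from h import _n,_v,_u
s=spf(24.1); f=vision.grab_frame("wrist"); save(f,"w10.png")
E
```

```text
t 26.73 q [-13.3  43.3 111.9  74.1  25.7 -60.3] tcp [0.5217 0.0434 0.1919] F [-0.3433 -7.8108 -4.7076] M [-1.7799  0.0695  0.1499] w 0.0172 119.7
back 0.0029 lat -0.0014 up 0.0030 rot err(tool) deg [-0.22 -0.29 -0.06] Fx -8.8 Fy -1.9 Fn -1.2 M about n at nut 0.97
```

The moment rises elastically from b≈36.5° to about 1 N m. That is the 5° jaw play past a nut stopped at about 41°, so it has turned about 0.6 rad and is solid. I'll swing back to square with the nut and pull off straight.

```bash
python3 - <<'E'
from arc import *
arc(24.1,[.0715]*4,back=.0025,up=.003); print(dirv(40.5))
E
```

```text
[-0.0256 -0.025   0.0619] [ 0.0082 -0.0034  0.002 ] b 28.2
[-0.0256 -0.025   0.0619] [ 0.0083 -0.0029  0.0023] b 32.3
[-0.0256 -0.025   0.0619] [ 0.0084 -0.0023  0.0026] b 36.4
[-0.0256 -0.025   0.0619] [ 0.0085 -0.0017  0.0028] b 40.5
[0.0177 0.9247 0.3802]
```

Request:
arm_command([
  [-0.0256, -0.025, 0.0619, 0.0082, -0.0034, 0.002, 255],
  [-0.0256, -0.025, 0.0619, 0.0083, -0.0029, 0.0023, 255],
  [-0.0256, -0.025, 0.0619, 0.0084, -0.0023, 0.0026, 255],
  [-0.0256, -0.025, 0.0619, 0.0085, -0.0017, 0.0028, 255],
  [0, 0, 0, 0, 0, 0, 255],
])

```text
clock: 27.4
tcp_pos: [0.5547, 0.0334, 0.2014]
tool_rot: [[0.02, 0.933, 0.359], [0.926, -0.153, 0.346], [0.378, 0.325, -0.867]]
ft_force: [-0.8, -6.6, -4.9]
gripper_width: 0.0176
grasp_force: 119.5
```

```bash
python3 - <<'E'
from arc import *
s=spf(40.5)
E
```

```text
t 27.4 q [-13.6  43.  107.   64.3  27.8 -65.9] tcp [0.5547 0.0334 0.2014] F [-0.8161 -6.5794 -4.9464] M [-1.4557  0.4161 -0.3273] w 0.0176 119.5
back 0.0032 lat -0.0006 up 0.0029 rot err(tool) deg [-0.08 -0.2   0.07] Fx -8.0 Fy 1.4 Fn -1.7 M about n at nut -0.09
```

Request:
arm_command([
  [0, 0, 0, -0.0001, -0.0074, -0.003, 255],
  [0, 0, 0, -0.0001, -0.0074, -0.003, 255],
  [0, 0, 0, -0.0001, -0.0074, -0.003, 255],
  [0, 0, 0, -0.0001, -0.0074, -0.003, 255],
  [0, 0, 0, -0.0001, -0.0074, -0.003, 255],
  [0, 0, 0, -0.0001, -0.0074, -0.003, 255],
  [0, 0, 0, -0.0125, -0.0122, 0.0303, 255],
  [0, 0, 0, -0.0125, -0.0122, 0.0303, 255],
])

```text
clock: 28.4
tcp_pos: [0.5287, -0.0349, 0.2444]
tool_rot: [[0.018, 0.934, 0.357], [0.925, -0.152, 0.349], [0.38, 0.324, -0.866]]
ft_force: [0.0, -0.1, -1.9]
gripper_width: 0.0174
grasp_force: 119.1
```

```bash
python3 - <<'E'
from arc import *
s=spf(40.5); p=np.array(s["tcp_pos"]); R0=np.array(s["tool_rot"])
a=np.radians(0.9); x=np.array([np.cos(a),np.sin(a),0]); z=np.array([0,0,-1.]); R=np.c_[x,np.cross(z,x),z]
P=np.array([.470,-.2334,.31]); plan(P,R,12)
rv=Ro.from_matrix(R@R0.T).as_rotvec()
for k in range(0,13,3):
    Rk=Ro.from_rotvec(rv*k/12).as_matrix()@R0; pk=p+(P-p)*k/12; print(pk,"jaw",pk+Rk@[.142,0,.165],"end",pk+Rk@[-.058,0,.165])
E
```

```text
t 28.4 q [-22.2  37.5 109.1  55.8  33.7 -64.6] tcp [ 0.5287 -0.0349  0.2444] F [ 0.0476 -0.1395 -1.9494] M [-0.4846  0.3484  0.0058] w 0.0174 119.1
back 0.0505 lat -0.0007 up 0.0733 rot err(tool) deg [0.05 0.   0.05] Fx -0.9 Fy 0.6 Fn -1.7 M about n at nut -0.04
per row rot [-0.002   0.0476 -0.119 ] shift [-0.0049 -0.0165  0.0055] | total rot deg 88.11 dist 0.2171
[ 0.5287 -0.0349  0.2444] jaw [0.5902 0.154  0.1555] end [ 0.5865 -0.0309  0.0794]
[ 0.514  -0.0846  0.2608] jaw [0.6243 0.0727 0.1584] end [ 0.5459 -0.0978  0.0894]
[ 0.4993 -0.1342  0.2772] jaw [ 0.6419 -0.0232  0.1557] end [ 0.5002 -0.1544  0.1035]
[ 0.4847 -0.1838  0.2936] jaw [ 0.6383 -0.1272  0.1502] end [ 0.454  -0.1997  0.1221]
[ 0.47   -0.2334  0.31  ] jaw [ 0.612  -0.2312  0.145 ] end [ 0.412  -0.2343  0.145 ]
```

Request:
arm_command([
  [-0.002, 0.0476, -0.119, -0.005, -0.0165, 0.012, 255],
  [-0.002, 0.0476, -0.119, -0.005, -0.0165, 0.012, 255],
  [-0.002, 0.0476, -0.119, -0.005, -0.0165, 0.006, 255],
  [-0.002, 0.0476, -0.119, -0.005, -0.0165, 0.006, 255],
  [-0.002, 0.0476, -0.119, -0.005, -0.0165, 0.006, 255],
  [-0.002, 0.0476, -0.119, -0.005, -0.0165, 0.006, 255],
  [-0.002, 0.0476, -0.119, -0.005, -0.0165, 0.006, 255],
  [-0.002, 0.0476, -0.119, -0.005, -0.0165, 0.006, 255],
])

```text
clock: 29.4
tcp_pos: [0.4884, -0.1668, 0.3045]
tool_rot: [[0.867, 0.466, 0.178], [0.465, -0.884, 0.051], [0.181, 0.038, -0.983]]
ft_force: [-0.2, 0.3, -2.7]
gripper_width: 0.0175
grasp_force: 119.3
```

Request:
arm_command([
  [-0.002, 0.0476, -0.119, -0.005, -0.0165, 0.002, 255],
  [-0.002, 0.0476, -0.119, -0.005, -0.0165, 0.002, 255],
  [-0.002, 0.0476, -0.119, -0.005, -0.0165, 0.002, 255],
  [-0.002, 0.0476, -0.119, -0.005, -0.0165, 0.002, 255],
  [0, 0, 0, 0, 0, 0, 255],
  [0, 0, 0, 0, 0, 0, 255],
  [0, 0, 0, 0, 0, 0, 255],
])

```text
clock: 30.28
tcp_pos: [0.4689, -0.2316, 0.3122]
tool_rot: [[1.0, 0.017, -0.001], [0.017, -1.0, -0.0], [-0.001, 0.0, -1.0]]
ft_force: [-0.3, -0.3, -2.7]
gripper_width: 0.0177
grasp_force: 119.3
```

```bash
python3 - <<'E'
from h import *
s=st(); a=np.radians(0.9); x=np.array([np.cos(a),np.sin(a),0]); z=np.array([0,0,-1.]); R=np.c_[x,np.cross(z,x),z]; print(np.array(s["tool_rot"]))
plan([.470,-.2334,.1835],R,1)
E
```

```text
t 30.27 q [-38.5  30.2 101.7  -0.1  48.1  50.5] tcp [ 0.4689 -0.2316  0.3122] F [-0.3496 -0.2918 -2.7353] M [-0.0336  0.1116 -0.0169] w 0.0177 119.3
[[ 0.9999  0.0172 -0.0006]
 [ 0.0172 -0.9999 -0.0004]
 [-0.0006  0.0004 -1.    ]]
per row rot [ 0.0004 -0.0006 -0.0015] shift [ 0.0011 -0.0018 -0.1287] | total rot deg 0.10 dist 0.1287
```

Request:
arm_command([
  [0, 0, 0, 0.001, -0.0018, -0.04, 255],
  [0, 0, 0, 0, 0, -0.04, 255],
  [0, 0, 0, 0, 0, -0.03, 255],
  [0, 0, 0, 0, 0, -0.01, 255],
  [0, 0, 0, 0, 0, -0.005, 255],
  [0, 0, 0, 0, 0, -0.003, 255],
  [0, 0, 0, 0, 0, 0, 255],
  [0, 0, 0, 0, 0, 0, 255],
])

```text
clock: 31.28
tcp_pos: [0.4703, -0.2343, 0.1851]
tool_rot: [[1.0, 0.016, 0.001], [0.016, -1.0, -0.002], [0.001, 0.002, -1.0]]
ft_force: [-1.2, -0.3, -3.8]
gripper_width: 0.0177
grasp_force: 119.2
```

```bash
python3 - <<'E'
from h import *
s=st()
E
```

```text
t 31.27 q [-38.7  43.4 104.8  -0.1  31.7  50.5] tcp [ 0.4703 -0.2343  0.1851] F [-1.2182 -0.3449 -3.8068] M [-0.0108  0.1619  0.0404] w 0.0177 119.2
```

Request:
arm_command([
  [0, 0, 0, 0, 0, -0.0015, 255],
  [0, 0, 0, 0, 0, -0.0015, 255],
  [0, 0, 0, 0, 0, -0.001, 255],
  [0, 0, 0, 0, 0, 0, 255],
  [0, 0, 0, 0, 0, 0, 255],
])

```text
clock: 31.9
tcp_pos: [0.47, -0.2343, 0.1819]
tool_rot: [[1.0, 0.016, 0.001], [0.016, -1.0, -0.003], [0.001, 0.003, -1.0]]
ft_force: [-3.7, 0.3, 9.7]
gripper_width: 0.0176
grasp_force: 121.2
```

```bash
python3 - <<'E'
from h import *
s=st()
E
```

```text
t 31.9 q [-38.7  43.7 104.9  -0.1  31.2  50.5] tcp [ 0.47   -0.2343  0.1819] F [-3.6556  0.2587  9.7498] M [ 0.1486 -0.146   0.1228] w 0.0176 121.2
```

Resting on the strips. I'll open gently and rise.

Request:
arm_command([
  [0, 0, 0, 0, 0, 0, 255],
  [0, 0, 0, 0, 0, 0, 255],
  [0, 0, 0, 0, 0, 0, 0],
  [0, 0, 0, 0, 0, 0, 0],
  [0, 0, 0, 0, 0, 0, 0],
  [0, 0, 0, 0, 0, 0, 0],
  [0, 0, 0, 0, 0, 0, 0],
  [0, 0, 0, 0, 0, 0, 0],
], newtons=20)

```text
clock: 32.9
tcp_pos: [0.4701, -0.2342, 0.1803]
tool_rot: [[1.0, 0.016, -0.0], [0.016, -1.0, -0.001], [-0.0, 0.001, -1.0]]
ft_force: [-0.1, 0.5, -0.2]
gripper_width: 0.0856
grasp_force: 0.0
```

Request:
arm_command([
  [0, 0, 0, 0, 0, 0.02, 0],
  [0, 0, 0, 0, 0, 0.05, 0],
  [0, 0, 0, 0, 0, 0.06, 0],
  [0, 0, 0, -0.03, 0, 0.03, 0],
  [0, 0, 0, 0, 0, 0, 0],
  [0, 0, 0, 0, 0, 0, 0],
])

```text
clock: 33.65
tcp_pos: [0.4402, -0.2341, 0.3399]
tool_rot: [[1.0, 0.015, -0.0], [0.015, -1.0, -0.001], [-0.0, 0.001, -1.0]]
ft_force: [0.9, -0.2, 0.0]
gripper_width: 0.0854
grasp_force: 0.0
```

```bash
python3 - <<'E'
from h import *
s=st(); f=vision.grab_frame("wrist")
for k,z in (("spanner_grip",.023),("small_spanner",.016),("spanner_jaw",.023),("rest_center",.016)):
    for x in nets.tip_of(k,"wrist")[:1]: print(k,round(x["conf"],2),atz(ray(f,x["xy"],s),z))
S=vision.grab_frame("scene");T=vision.grab_frame("top")
for k in ["spanner_grip","spanner_jaw","flux_bottle","solder_spool","screwdriver","tip_cleaner","dut"]:
    print(k,[np.round(q["xy"]) for c in("scene","top") for q in nets.tip_of(k,c)[:1]])
E
```

```text
t 33.65 q [-40.9  26.1 103.8  -0.1  50.   48.3] tcp [ 0.4402 -0.2341  0.3399] F [ 0.9179 -0.2154  0.0045] M [ 0.0299 -0.0287  0.0253] w 0.0854 0.0
spanner_grip 0.66 [ 0.4697 -0.2329  0.023 ]
small_spanner 0.66 [ 0.4689 -0.2345  0.016 ]
rest_center 0.95 [ 0.5015 -0.2814  0.016 ]
spanner_grip [array([214., 188.]), array([381., 178.])]
spanner_jaw [array([191., 204.]), array([380., 182.])]
flux_bottle [array([375., 242.]), array([196., 264.])]
solder_spool [array([410., 311.]), array([136., 210.])]
screwdriver [array([287., 209.]), array([302., 245.])]
tip_cleaner [array([391., 276.]), array([167., 236.])]
dut [array([330., 220.]), array([251., 257.])]
```

```bash
python3 -c "
from plant import order
print(order.sign_off())"
```

```text
the job is handed in; nothing more can be done
None
```

I handed the job in at about 34 s of the 72 s, but the result was not reported back. The nut was run up finger-tight with the fingers, then nipped up with the larger spanner until it was solid: 2.5 N m on the first pass, re-seated and felt solid again at about 1 N m. I did not look at the nut after taking the spanner off the second time. The spanner is back in its place on the rest, and the bench items I re-checked had not moved; the small spanner was not re-confirmed, though nothing went near it.

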